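# Put away the shoe-care jars and close their box with the key tray

## Robot

A 6-joint arm with a two-finger parallel gripper is mounted at the origin on the work surface. World frame = base frame: x ahead of the robot, y to its left, z up, the work surface at z = 0. Lengths are in mm, angles in rad, forces in N, time in s.
With the tool pointing down it reaches from about 300 to 775 mm from the base axis. Payload 14.6 kg.
Tool frame: the origin (TCP) lies on the front face of the gripper's body, between the roots of the fingers; the fingertips stand 97 mm ahead of it and the grasp point (between the pads) lies 78 mm ahead of it; z points along the fingers, y is the direction in which the jaws open and shut (so a half turn about z gives the same grasp; the last joint's range is limited). The gripper opens to 94 mm and grips with 3 to 60 N. Pads are 16 mm wide; open, the fingers measure 119 mm over their backs; the gripper's body (75 mm by 177 mm) begins 78 mm behind the grasp point.
Start: joints at [-1.293, 0.3, 1.521, -0, 1.321, -0.067], TCP at [185.897, -517.622, 302.646] pointing down, gripper open.
Joint ranges: [-3.03, 3.03], [-0.79, 2.21], [0.23, 2.52], [-1.04, 4.18], [0, 3.07], [-2.55, 2.55]. Speed limits (rad/s): [2.22, 2.22, 2.57, 3.14, 3.14, 3.14].

## Interface

Orientations are given as [roll, pitch, yaw] about the fixed x, y, z axes, in that order (R = Rz(yaw) Ry(pitch) Rx(roll)).
In Python, from cell import manip, camera, job gives the robot as it stands.
- The arm moves only by the tool send_rows, never from a script. Its argument "deltas" is a list that holds one entry, the list of rows, each a list of 6 numbers: the shift along the tool's x, y, z scaled (see below), then the turn, a rotation vector about the tool's x, y, z scaled (see below). In form: [[[x, y, z, rx, ry, rz], ...]]. A call has 1 to 10 rows; each row shifts and turns the pose as measured when the row begins, along the tool's axes as they then stand; what a row does not reach is not made up. The controller multiplies each number of a shift by 40 mm and each number of a turn by 0.1 rad. A row lasts 1/10 s, in which the tool goes at most 50 mm and 8.59 degrees, less where a joint would pass 70% of its speed; a pose out of reach is approached as far as the arm can. A call with a number of a shift or a turn outside -1 to 1 is refused whole. A call with a gripper value outside its range is refused whole. "jaw" is the opening, from 0 (shut) to 1 (fully open), set as the call begins (left out, the last holds). The fingers move at their own pace and stop on an object; "grip_force" is the grip in N (left out, the last holds). Time passes only in rows, so rows that do not move let the fingers close. It gives the time, the measured TCP pose, the force and the opening at its end, in the units of the state.
- manip.read_state(): the state, without advancing time (a new reading comes with each control period).
- camera(name): name is "scene" or "top"; returns a dict with "frame" (400x640x3 uint8, red, green, blue), "camera_matrix" (3x3 intrinsics, pixels), "position" and "rotation" of the camera in the world. Camera axes: x right, y down, z forward; pixel columns grow to the right and rows downward; lengths in mm; the calibration is good to about 2 mm. A picture is of the moment at which its call begins. There is no depth.
- job.sign_off(): hands the job in, once; it reports no verdict.
The state is a dict: "clock": time; "joints": joint angles; "qd": joint speeds; "effort": joint torques, N m; "eef_pos": TCP position; "eef_rot": TCP orientation; "wrist_force": force on the tool from outside, world axes, zero at the start; "moment": the same for the moment, N m; "finger_gap": finger opening in mm.
Only numpy, scipy, OpenCV 4.12 (cv2) and the standard library are available. Lean on these libraries where they do the work, as an engineer would, in place of code of your own. Each camera call takes 0.05 s, during which the arm holds its last target. There are 200 camera calls.

## Task

Put the shoe-cream jars away: check every jar's twist cap and turn any loose one clockwise until it is fully tight, and stand all the jars upright on the floor of the open wooden box. Then lay the aluminium key tray squarely on top of the box as its cover, its edges flush with the box all round, and leave the garage fob and the house key lying in the tray. Do not disturb the vase or the glasses case.

Things in the scene. Friction and masses are not known exactly. Their poses are not given: they have to be found in the camera images.
- box: open wooden shoe-care box, fixed to the console, 250 (along its own x) x 160 (its own y) x 64 mm high; walls 8 mm thick, floor 6 mm thick, so inside 234 x 144 mm and 58 mm deep: room for four jars, two by two. Origin at the centre of its underside, z up
- box_top (a point): centre of the box's open top, level with the upper edge of its walls (64 mm above its underside); axes as the box's
- tray: loose brushed aluminium key tray, about 0.45 kg, same outline as the box: 250 (its own x) x 160 mm (its own y). Flat 4 mm sheet with a lip all round whose top is 10 mm above the underside, and in the middle an upright carrying bar 70 mm long along its own x, 12 mm thick, top 44 mm above the underside. Origin at the centre of its flat underside. Either end may go either way round on the box
- tray_bar (a point): middle of the tray's carrying bar, 24 mm above the tray's underside; axes as the tray's
- jar1_mid (a point): squat shoe-cream jar, loose, 48 mm high, 0.15 to 0.28 kg; point on its axis, half-way up (24 mm over its underside), z up. Foot 62 mm diameter (lowest 7 mm), body 52 mm, black upright-sided twist cap 56 mm over the top 18 mm, by which it may be carried. White pointer on the cap stands over white lug on the foot (jar's own +x) when tight. Leaned under 45 degrees it rocks back upright. May be absent
- jar2_mid (a point): another jar, the same as jar1; may be absent (None)
- jar3_mid (a point): another jar, the same as jar1; may be absent (None)
- jar4_mid (a point): another jar, the same as jar1; may be absent (None)
- cap1 (a joint): angle of jar1's cap on the jar, rad: 0 = tight, against its stop; grows counter-clockwise seen from above as it is unscrewed (up to 1.4). Loose caps start between 0.4 and 1.1, tight ones within 0.02 of 0. The cap turns stiffly enough (0.012 N m) to stay where it is left, and the jar's own weight keeps it from turning along until the stop is reached; turning further then turns the whole jar and does no harm
- cap2 (a joint): the same for jar2
- cap3 (a joint): the same for jar3
- cap4 (a joint): the same for jar4
- fob_mid (a point): black plastic garage door fob, loose, 68 (its own x) x 40 (y) x 18 mm, 60 g, lying flat; this point is its centre
- key_mid (a point): house key in a dark silicone wrap, loose, 45 g, lying flat: head 36 (its own x) x 34 (y) x 12 mm, steel blade reaching 56 mm from the head's centre along the key's own +x; this point is the head's centre, half-way up
- vase: small white ceramic vase, 80 mm wide, 130 mm high, to be left alone; origin at the centre of its underside
- glasses_case: grey hard glasses case, 162 x 66 x 44 mm, to be left alone; origin at the centre of its underside
Things that resemble listed ones, but are neither listed nor needed, are in the scene too. What is shaped like the part that bears jar3_mid but blue or turquoise is not meant.

How it is judged (in metres and radians):
On the way, in this order (a step that is already met when the one before it is completed fails the run):
1. every jar that is there stands upright on the box's floor with its cap tight (x of jar1_mid in the frame of box between -0.092 and 0.092 m and y of jar1_mid in the frame of box between -0.047 and 0.047 m and z of jar1_mid in the frame of box between 0.025 and 0.035 m and angle between each of jar1_mid, jar2_mid, jar3_mid, jar4_mid's own z axis and vertical below 0.12 rad and x of jar2_mid in the frame of box between -0.092 and 0.092 m and y of jar2_mid in the frame of box between -0.047 and 0.047 m and z of jar2_mid in the frame of box between 0.025 and 0.035 m and x of jar3_mid in the frame of box between -0.092 and 0.092 m and y of jar3_mid in the frame of box between -0.047 and 0.047 m and z of jar3_mid in the frame of box between 0.025 and 0.035 m and x of jar4_mid in the frame of box between -0.092 and 0.092 m and y of jar4_mid in the frame of box between -0.047 and 0.047 m and z of jar4_mid in the frame of box between 0.025 and 0.035 m and value of joint each of cap1, cap2, cap3, cap4 below 0.1 rad), for 0.2 s.
2. the tray lies squarely on the box (x of tray in the frame of box_top between -0.006 and 0.006 m and y of tray in the frame of box_top between -0.006 and 0.006 m and z of tray in the frame of box_top between -0.004 and 0.004 m and angle between the x axis of tray and the x axis of box, either way round below 0.05 rad and angle between tray's own z axis and vertical below 0.03 rad), for 0.2 s.
At the end, for the whole second after the job is handed in: Jars upright (0.12 rad) on the box's floor, caps within 0.1 rad of tight; tray flat on the box's walls, centred within 6 mm each way, square within 0.05 rad (either way round), at rest; fob and key lying in the tray, within its lips; vase and glasses case within 50 mm of their start (all of step 1 and all of step 2 and x of fob_mid in the frame of tray between -0.12 and 0.12 m and y of fob_mid in the frame of tray between -0.075 and 0.075 m and z of fob_mid in the frame of tray between 0 and 0.025 m and x of key_mid in the frame of tray between -0.12 and 0.12 m and y of key_mid in the frame of tray between -0.075 and 0.075 m and z of key_mid in the frame of tray between 0 and 0.025 m and linear speed of tray below 0.02 m/s and distance of each of vase, glasses_case from where it was at the start of the episode below 0.05 m); the robot touches nothing.
It fails at once if the vase is knocked over or shoved more than 50 mm (distance of vase from where it was at the start of the episode above 0.05 m or angle between vase's own z axis and vertical above 0.5 rad).
It fails at once if the glasses case is shoved more than 50 mm (distance of glasses_case from where it was at the start of the episode above 0.05 m).
Of jar1, jar2, jar3, jar4 only 2 to 4 are there at a start; the rules pass over those that are not, and their reading is None.
At some moment in a run one of tray, fob, key may be knocked a few centimetres aside while the robot is not near it.
Once in a run the grip may slacken for a moment while it holds something.
It also fails if it takes over 210 s, if anything falls off the work surface, if the arm or the gripper's body presses on something with over 40 N, if the wrist force passes 120 N, or if a joint passes its speed limit or range.

## Working session

There is one attempt and no reset: what is moved stays moved. The work goes in short steps, Python scripts to look and compute and a tool call to move; the robot and the scene stay as the last step left them, time stands still between calls to the robot, and variables do not carry over. Pictures are saved under pics/ and viewed, and the job is handed in when it is done.

Besides the shell and the picture viewer there is one more tool, called after "Request:" by a JSON object that holds its "fn" and its "kwargs", one argument or row to a line. send_rows: Moves the arm, as the interface text tells. Shifts and turns lie within -1 to 1; 1 stands for 40 mm of shift or 0.1 rad of turn. Its arguments: {"type":"object","properties":{"deltas":{"type":"array","items":{"type":"array","items":{"type":"array","items":{"type":"number"}}}},"jaw":{"type":"number"},"grip_force":{"type":"number"}},"required":["deltas"]}

```bash
ls; mkdir -p pics
python3 - <<'E'
from cell import manip,camera,job
import cv2
print(manip.read_state())
for n in("scene","top"):
    c=camera(n);cv2.imwrite(f"pics/{n}0.png",c["frame"][:,:,::-1]);print(n,c["camera_matrix"],c["position"],c["rotation"])
E
```

```text
pics
{'clock': 0.0, 'joints': array([-1.29262857e+00,  3.00456597e-01,  1.52159194e+00,  2.09961165e-05,
        1.32071518e+00, -6.65889960e-02]), 'qd': array([-0.00024397,  0.00032719,  0.00058983, -0.00090885, -0.00120789,
        0.00110024]), 'effort': array([-2.45291681e-03, -5.31799829e+01, -3.52734232e+01,  7.06996978e-02,
        2.44003697e-02, -9.76359252e-05]), 'eef_pos': array([ 185.84510298, -517.48241496,  302.08963081]), 'eef_rot': array([-3.14042554e+00, -9.82141649e-05,  3.44751489e-01]), 'wrist_force': array([ 0.55889535,  0.02636728, -0.35760929]), 'moment': array([0.00844375, 0.00226642, 0.01544831]), 'finger_gap': 94.15808347861868}
scene [[371.17773645   0.         316.79393635]
 [  0.         371.17773645 201.26658732]
 [  0.           0.           1.        ]] [1070.64856484 -297.55104287  892.33478512] [-2.51065281  0.01550448  0.95251579]
top [[426.22411206   0.         315.59489664]
 [  0.         426.22411206 201.80715375]
 [  0.           0.           1.        ]] [ 404.21963546   33.81804431 1227.38983917] [-2.97959159 -0.00747132 -1.55967323]
```

View pics/top0.png

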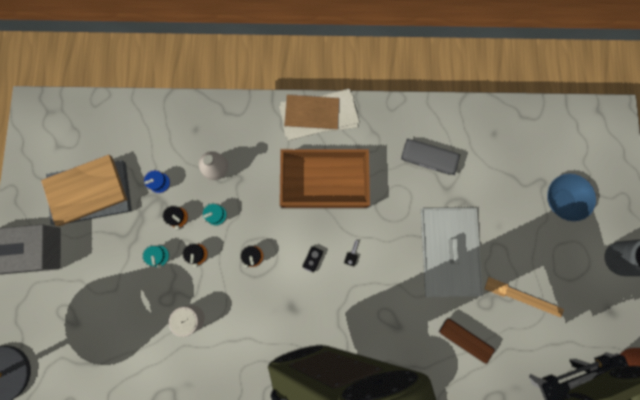

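View pics/scene0.png

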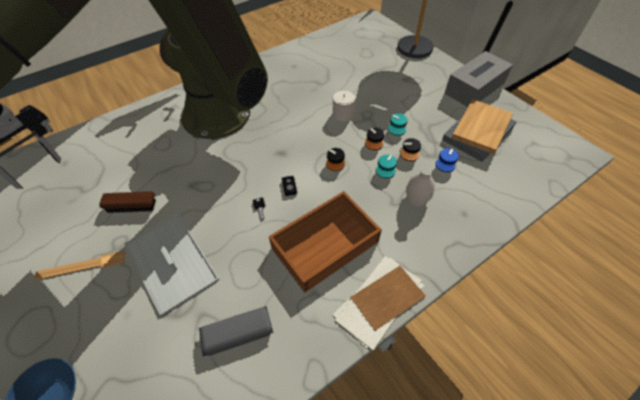

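The top view shows three black-capped orange jars at about (175,215), (195,253) and (252,255). The turquoise and blue jars are decoys. The box is at (325,178), the tray at (452,252), the fob at (313,257) and the key at (352,253). I'll enlarge.

```bash
cat > h.py <<'E'
import numpy as np,cv2
from scipy.spatial.transform import Rotation as R
from cell import manip,camera,job
def rot(r): return R.from_euler('xyz',r).as_matrix()
def p2w(c,u,v,z):
    d=rot(c["rotation"])@np.linalg.solve(c["camera_matrix"],[u,v,1.]); p=np.array(c["position"])
    return p+d*(z-p[2])/d[2]
def w2p(c,P):
    q=rot(c["rotation"]).T@(np.array(P,float)-c["position"]); q=c["camera_matrix"]@q
    return q[:2]/q[2]
def crop(c,u0,v0,u1,v1,k,name):
    f=c["frame"][v0:v1,u0:u1,::-1]
    cv2.imwrite(name,cv2.resize(np.ascontiguousarray(f),None,fx=k,fy=k,interpolation=cv2.INTER_CUBIC))
def save(n,c): 
    np.save(n,c,allow_pickle=True)
def load(n): return np.load(n,allow_pickle=True).item()
def rel(P,yaw=None):
    "rows units to go to tcp P with tool down at yaw"
    s=manip.read_state();T=rot(s["eef_rot"])
    d=T.T@(np.array(P)-s["eef_pos"])/40
    out=[d]
    if yaw is not None:
        D=T.T@rot([np.pi,0,yaw]); out.append(R.from_matrix(D).as_rotvec()/0.1)
    return np.round(out,2)
E
python3 - <<'E'
from h import *
t=camera("top");s=camera("scene");save("t0.npy",t);save("s0.npy",s)
crop(t,140,190,280,280,5,"pics/t1.png")
crop(t,270,140,490,310,3,"pics/t2.png")
crop(s,320,110,480,220,5,"pics/s1.png")
for n,u,v,z in[("jA",175,215,48),("jB",195,253,48),("jC",252,255,48),("box",325,178,64),("tray",452,252,5),("fob",313,257,18),("key",352,258,12),("vase",212,165,130)]:print(n,p2w(t,u,v,z).round(1))
E
```

```text
jA [555. 418.  48.]
jB [450.6 356.5  48. ]
jC [447.  200.1  48. ]
box [662.1   1.7  64. ]
tray [ 463.6 -364.5    5. ]
fob [444.4  32.5  18. ]
key [443.1 -77.9  12. ]
vase [678.8 302.3 130. ]
```

View pics/t1.png

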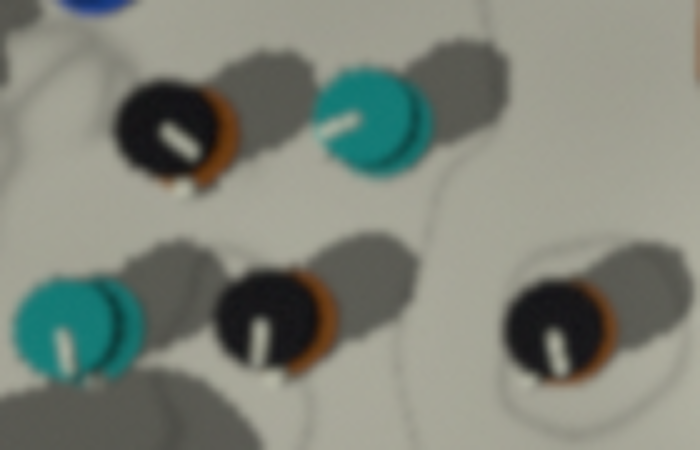

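View pics/t2.png

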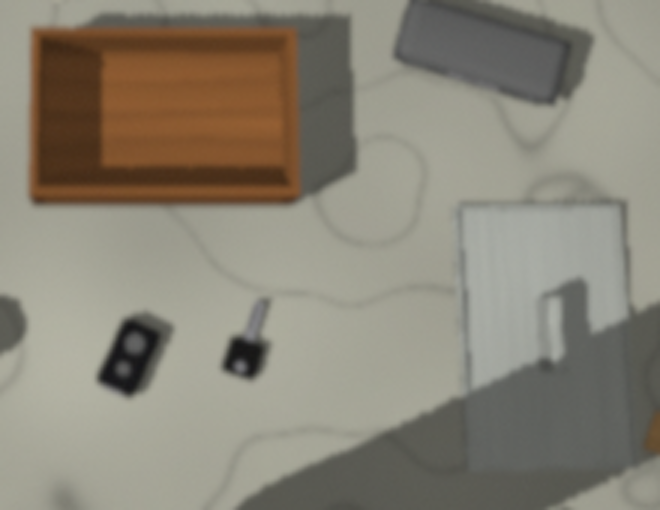

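View pics/s1.png

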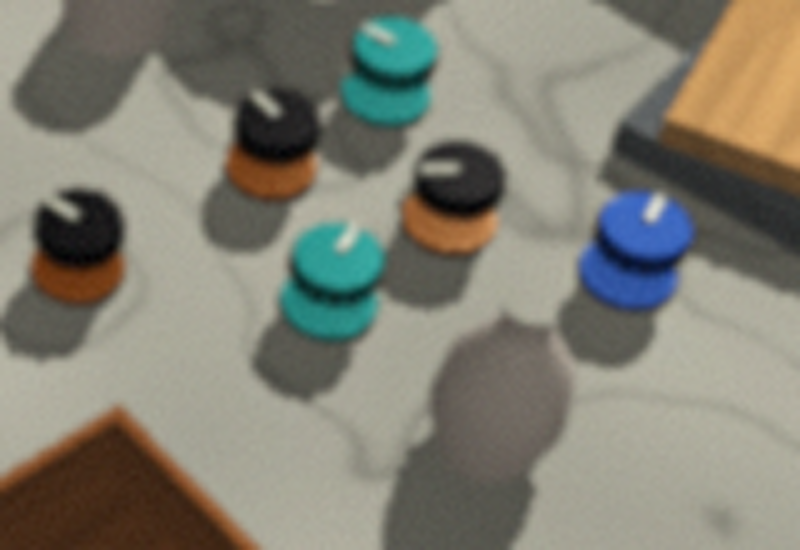

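Run:
```python
from h import *
t=load("t0.npy");s=load("s0.npy")
f=lambda x,y:(140+x/5-.4,190+y/5-.4)
J=dict(A=((168,130),(163,126),(198,158),(182,188)),B=((268,320),(262,320),(258,364),(271,380)),C=((555,330),(552,330),(562,376),(527,382)))
for n,(c,p0,p1,l) in J.items():
    C=p2w(t,*f(*c),45);a=p2w(t,*f(*p0),48);b=p2w(t,*f(*p1),48);L=p2w(t,*f(*l),6)
    ang=lambda v:np.arctan2(v[1],v[0])
    print(n,C.round(1),"pointer",ang(b-a).round(2),ang(b-C).round(2),"lug",ang(L-C).round(2),np.hypot(*(L-C)[:2]), "cap",ang(b-C)-ang(L-C), "scene px of top",w2p(s,[C[0],C[1],48]))
g=lambda x,y:(270+x/3-.33,140+y/3-.33)
for n,q,z in[("box",[(33,30),(298,28),(300,202),(31,202)],64),("tray",[(459,203),(625,202),(632,470),(468,472)],8),("fob",[(138,312),(172,325),(130,397),(97,382)],16),("keyhead",[(230,332),(270,345),(255,380),(222,368)],10),("tip",[(265,298)],6),("case",[(415,0),(572,43),(553,103),(395,60)],36),("bar",[(541,296),(560,290),(560,367),(541,367)],40)]:
    P=np.array([p2w(t,*g(*x),z) for x in q]);print(n,P.round(0)[:,:2].tolist(),P.mean(0).round(1))
```

```text
A [553.7 423.8  45. ] pointer -2.28 -2.28 lug 3.05 28.61571825387576 cap -5.323486622340432 scene px of top [412.0976492  143.55308934]
B [449.1 362.1  45. ] pointer 3.11 3.01 lug 2.92 32.998571720142074 cap 0.0857022872424702 scene px of top [375.48409585 133.01366355]
C [445.4 204.3  45. ] pointer -2.89 -2.94 lug 2.51 34.679619687256825 cap -5.451061007860842 scene px of top [335.9723827  153.41262332]
box [[742.0, 127.0], [747.0, -122.0], [582.0, -122.0], [579.0, 125.0]] [662.5   2.1  64. ]
tray [[591.0, -284.0], [594.0, -444.0], [341.0, -438.0], [337.0, -285.0]] [ 465.8 -362.7    8. ]
fob [[482.0, 25.0], [470.0, -7.0], [403.0, 32.0], [416.0, 63.0]] [442.8  28.4  16. ]
keyhead [[465.0, -62.0], [453.0, -100.0], [420.0, -86.0], [431.0, -54.0]] [442.  -75.5  10. ]
tip [[497.0, -96.0]] [497.5 -95.8   6. ]
case [[785.0, -239.0], [744.0, -390.0], [685.0, -369.0], [725.0, -219.0]] [ 734.9 -304.4   36. ]
bar [[500.0, -349.0], [506.0, -367.0], [434.0, -364.0], [434.0, -346.0]] [ 468.5 -356.7   40. ]
```

Scene view agrees with the measured cap positions to within 1 px. The caps of A (~0.95 rad) and C (~0.83 rad) are loose. B looks nearly tight.

```bash
cat >> h.py <<'E'
def plan(P,yaw,smax=38,rmax=0.1,maxrows=40):
    s=manip.read_state();p=np.array(s["eef_pos"]);y=s["eef_rot"][2];T=rot(s["eef_rot"])
    d=np.array(P,float)-p; dy=(yaw-y+np.pi)%(2*np.pi)-np.pi
    n=max(1,int(np.ceil(max(np.linalg.norm(d)/smax,abs(dy)/rmax))))
    D=T@np.diag([1,1,1]); tilt=R.from_matrix(T.T@rot([np.pi,0,y])).as_rotvec()
    rows=[]
    for k in range(n):
        Tk=R.from_rotvec([0,0,dy*k/n]).as_matrix()@T
        sh=Tk.T@d/n/40
        w=np.array([0,0,-dy/n]); 
        if k==0: w=w+np.clip(tilt,-.05,.05)*np.array([1,1,0])
        rows.append([round(float(v),2)+0. for v in list(sh)+list(w/0.1)])
    print(n,"rows from",p.round(0),round(y,3))
    for i in range(0,n,10): print("[["+",".join(str(r).replace(" ","") for r in rows[i:i+10])+"]]")
E
python3 -c "
from h import *
plan([445,204,200],2.5)"
```

```text
22 rows from [ 186. -518.  302.] 0.345
[[[0.55,-0.67,0.12,-0.01,0.0,-0.98],[0.62,-0.61,0.12,0.0,0.0,-0.98],[0.67,-0.55,0.12,0.0,0.0,-0.98],[0.73,-0.48,0.12,0.0,0.0,-0.98],[0.77,-0.41,0.12,0.0,0.0,-0.98],[0.81,-0.33,0.12,0.0,0.0,-0.98],[0.83,-0.25,0.12,0.0,0.0,-0.98],[0.85,-0.17,0.12,0.0,0.0,-0.98],[0.87,-0.08,0.12,0.0,0.0,-0.98],[0.87,0.0,0.12,0.0,0.0,-0.98]]]
[[[0.87,0.09,0.12,0.0,0.0,-0.98],[0.85,0.17,0.12,0.0,0.0,-0.98],[0.83,0.25,0.12,0.0,0.0,-0.98],[0.81,0.33,0.12,0.0,0.0,-0.98],[0.77,0.41,0.12,0.0,0.0,-0.98],[0.72,0.48,0.12,0.0,0.0,-0.98],[0.67,0.55,0.12,0.0,0.0,-0.98],[0.62,0.62,0.12,0.0,0.0,-0.98],[0.55,0.67,0.12,0.0,0.0,-0.98],[0.49,0.72,0.12,0.0,0.0,-0.98]]]
[[[0.41,0.77,0.12,0.0,0.0,-0.98],[0.34,0.8,0.12,0.0,0.0,-0.98]]]
```

Request:
{"fn": "send_rows", "kwargs": {
  "deltas": [
    [[0.55, -0.67, 0.12, 0, 0, -0.98], [0.62, -0.61, 0.12, 0, 0, -0.98], [0.67, -0.55, 0.12, 0, 0, -0.98], [0.73, -0.48, 0.12, 0, 0, -0.98], [0.77, -0.41, 0.12, 0, 0, -0.98], [0.81, -0.33, 0.12, 0, 0, -0.98], [0.83, -0.25, 0.12, 0, 0, -0.98], [0.85, -0.17, 0.12, 0, 0, -0.98], [0.87, -0.08, 0.12, 0, 0, -0.98], [0.87, 0, 0.12, 0, 0, -0.98]]
  ],
  "jaw": 1
}}

```text
clock: 1.2
eef_pos: [300.6, -178.4, 251.5]
eef_rot: [-3.141, -0.001, 1.356]
wrist_force: [0.5, -0.1, -0.8]
finger_gap: 93.9
```

```bash
python3 -c "
from h import *
plan([445,204,200],2.5)"
```

```text
12 rows from [ 301. -178.  252.] 1.356
[[[0.84,0.12,0.11,0.0,-0.01,-0.95],[0.83,0.2,0.11,0.0,0.0,-0.95],[0.8,0.28,0.11,0.0,0.0,-0.95],[0.77,0.36,0.11,0.0,0.0,-0.95],[0.74,0.43,0.11,0.0,0.0,-0.95],[0.69,0.5,0.11,0.0,0.0,-0.95],[0.64,0.56,0.11,0.0,0.0,-0.95],[0.58,0.62,0.11,0.0,0.0,-0.95],[0.52,0.67,0.11,0.0,0.0,-0.95],[0.46,0.72,0.11,0.0,0.0,-0.95]]]
[[[0.39,0.76,0.11,0.0,0.0,-0.95],[0.31,0.79,0.11,0.0,0.0,-0.95]]]
```

Request:
{"fn": "send_rows", "kwargs": {
  "deltas": [
    [[0.84, 0.12, 0.11, 0, 0, -0.95], [0.83, 0.2, 0.11, 0, 0, -0.95], [0.8, 0.28, 0.11, 0, 0, -0.95], [0.77, 0.36, 0.11, 0, 0, -0.95], [0.74, 0.43, 0.11, 0, 0, -0.95], [0.69, 0.5, 0.11, 0, 0, -0.95], [0.64, 0.56, 0.11, 0, 0, -0.95], [0.58, 0.62, 0.11, 0, 0, -0.95], [0.52, 0.67, 0.11, 0, 0, -0.95], [0.46, 0.72, 0.11, 0, 0, -0.95]]
  ]
}}

```text
clock: 2.2
eef_pos: [417.3, 157.1, 207.0]
eef_rot: [3.139, 0.003, 2.348]
wrist_force: [0.5, -0.5, -0.2]
finger_gap: 94.1
```

Request:
{"fn": "send_rows", "kwargs": {
  "deltas": [
    [[0.39, 0.76, 0.11, 0, 0, -0.95], [0.31, 0.79, 0.11, 0, 0, -0.95], [0, 0, 0, 0, 0, 0]]
  ]
}}

```text
clock: 2.5
eef_pos: [439.4, 227.6, 197.0]
eef_rot: [3.14, 0.003, 2.552]
wrist_force: [-0.4, -0.1, 0.3]
finger_gap: 94.1
```

```bash
python3 -c "
from h import *
t=camera('top');s=camera('scene');save('t1.npy',t);save('s1.npy',s)
cv2.imwrite('pics/s2.png',s['frame'][:,:,::-1]);cv2.imwrite('pics/t3.png',t['frame'][:,:,::-1])
print(manip.read_state()['eef_pos'],manip.read_state()['eef_rot'])
plan([445.4,204.3,118],2.5)"
```

```text
[438.84255434 225.12135434 197.25544034] [3.14041973e+00 2.63607683e-03 2.54674479e+00]
3 rows from [439. 225. 197.] 2.547
[[[-0.14,-0.11,0.66,0.01,0.03,0.16],[-0.14,-0.11,0.66,0.0,0.0,0.16],[-0.14,-0.11,0.66,0.0,0.0,0.16]]]
```

View pics/t3.png

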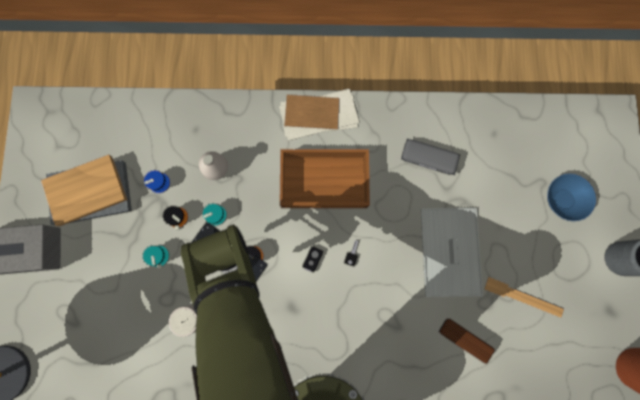

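View pics/s2.png

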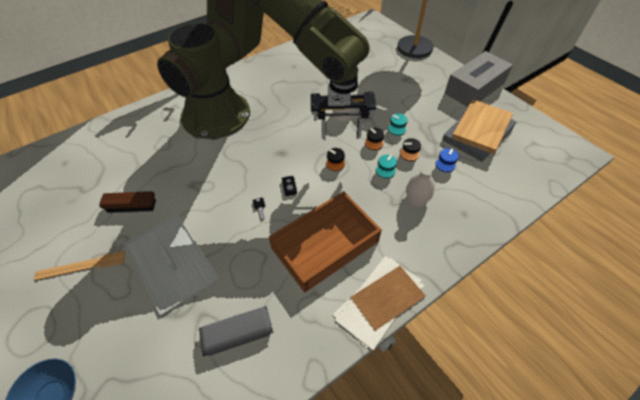

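No fourth jar is visible with the area behind the arm uncovered. I'll align over jar C and descend.

Request:
{"fn": "send_rows", "kwargs": {
  "deltas": [
    [[-0.2, -0.16, 0.3, 0, 0.02, 0.2], [-0.16, -0.12, 0.4, 0, 0, 0.2], [-0.05, -0.04, 0.5, 0, 0, 0], [0, 0, 0, 0, 0, 0], [0, 0, 0, 0, 0, 0]]
  ]
}}

```text
clock: 3.1
eef_pos: [444.9, 198.2, 147.1]
eef_rot: [3.14, 0.001, 2.492]
wrist_force: [0.8, -0.8, -0.6]
finger_gap: 94.0
```

```bash
python3 -c "
from h import *
plan([445.4,204.3,118],2.5,smax=20)"
```

```text
2 rows from [445. 198. 147.] 2.492
[[[0.04,0.06,0.36,0.01,0.01,-0.04],[0.04,0.06,0.36,0.0,0.0,-0.04]]]
```

Request:
{"fn": "send_rows", "kwargs": {
  "deltas": [
    [[0.04, 0.06, 0.34, 0, 0, 0], [0.04, 0.06, 0.34, 0, 0, 0], [0, 0, 0, 0, 0, 0], [0, 0, 0, 0, 0, 0]]
  ]
}}

```text
clock: 3.5
eef_pos: [445.7, 203.9, 118.9]
eef_rot: [3.139, 0.002, 2.49]
wrist_force: [0.2, 0.8, -0.5]
finger_gap: 94.2
```

Request:
{"fn": "send_rows", "kwargs": {
  "deltas": [
    [[0, 0, 0, 0, 0, 0], [0, 0, 0, 0, 0, 0], [0, 0, 0, 0, 0, 0], [0, 0, 0, 0, 0, 0], [0, 0, 0, 0, 0, 0], [0, 0, 0, 0, 0, 0]]
  ],
  "jaw": 0,
  "grip_force": 25
}}

```text
clock: 4.1
eef_pos: [446.0, 204.3, 119.9]
eef_rot: [3.137, 0.003, 2.491]
wrist_force: [0.3, -0.6, -2.3]
finger_gap: 55.6
```

Request:
{"fn": "send_rows", "kwargs": {
  "deltas": [
    [[0, 0, 0, 0, 0, 1], [0, 0, 0, 0, 0, 1], [0, 0, 0, 0, 0, 1], [0, 0, 0, 0, 0, 1], [0, 0, 0, 0, 0, 1], [0, 0, 0, 0, 0, 1], [0, 0, 0, 0, 0, 1], [0, 0, 0, 0, 0, 1], [0, 0, 0, 0, 0, 1]]
  ]
}}

```text
clock: 5.0
eef_pos: [445.3, 204.0, 119.9]
eef_rot: [3.139, -0.001, 1.556]
wrist_force: [0.9, 1.0, -1.0]
finger_gap: 55.1
```

```bash
python3 -c "
from h import *
s=manip.read_state();print(s['moment'],s['joints'][5])"
```

```text
[ 0.00801561 -0.29338602 -0.00274687] 0.36921192529005625
```

Request:
{"fn": "send_rows", "kwargs": {
  "deltas": [
    [[0, 0, 0, 0, 0, 1], [0, 0, 0, 0, 0, 1], [0, 0, 0, 0, 0, 1], [0, 0, 0, 0, 0, 0.5]]
  ]
}}

```text
clock: 5.4
eef_pos: [445.6, 204.0, 119.9]
eef_rot: [3.139, -0.003, 1.189]
wrist_force: [1.2, 0.2, -0.8]
finger_gap: 55.4
```

```bash
python3 -c "
from h import *
s=manip.read_state();print(s['moment'],s['joints'][5],s['eef_pos'],s['eef_rot'])"
```

```text
[-4.01100140e-02 -2.04420540e-01 -7.68086985e-05] 0.7360488663885915 [445.57556546 204.03919073 119.90662763] [ 3.13863200e+00 -2.60282578e-03  1.18949097e+00]
```

Request:
{"fn": "send_rows", "kwargs": {
  "deltas": [
    [[0, 0, -0.5, 0, 0, 0], [0, 0, -1, 0, 0, 0], [0, 0, -0.8, 0, 0, 0], [0, 0, 0, 0, 0, 0]]
  ]
}}

```text
clock: 5.8
eef_pos: [444.5, 203.5, 213.4]
eef_rot: [-3.141, 0.0, 1.187]
wrist_force: [0.6, 0.1, -2.1]
finger_gap: 55.6
```

```bash
python3 -c "
from h import *
plan([661,-71,212],1.55,smax=35)"
```

```text
10 rows from [444. 204. 213.] 1.187
[[[-0.43,0.76,0.0,0.0,0.0,-0.36],[-0.46,0.74,0.0,0.0,0.0,-0.36],[-0.49,0.73,0.0,0.0,0.0,-0.36],[-0.51,0.71,0.0,0.0,0.0,-0.36],[-0.54,0.69,0.0,0.0,0.0,-0.36],[-0.56,0.67,0.0,0.0,0.0,-0.36],[-0.59,0.65,0.0,0.0,0.0,-0.36],[-0.61,0.63,0.0,0.0,0.0,-0.36],[-0.63,0.6,0.0,0.0,0.0,-0.36],[-0.65,0.58,0.0,0.0,0.0,-0.36]]]
```

Request:
{"fn": "send_rows", "kwargs": {
  "deltas": [
    [[-0.43, 0.76, 0, 0, 0, -0.36], [-0.46, 0.74, 0, 0, 0, -0.36], [-0.49, 0.73, 0, 0, 0, -0.36], [-0.51, 0.71, 0, 0, 0, -0.36], [-0.54, 0.69, 0, 0, 0, -0.36], [-0.56, 0.67, 0, 0, 0, -0.36], [-0.59, 0.65, 0, 0, 0, -0.36], [-0.61, 0.63, 0, 0, 0, -0.36], [-0.4, 0.4, 0, 0, 0, -0.36], [0, 0, 0, 0, 0, 0]]
  ]
}}

```text
clock: 6.8
eef_pos: [637.0, -42.5, 196.7]
eef_rot: [-3.126, 0.0, 1.527]
wrist_force: [-0.2, -0.7, -2.9]
finger_gap: 55.6
```

```bash
python3 -c "
from h import *
t=camera('top');s=camera('scene');save('t2.npy',t);save('s2.npy',s)
crop(s,230,80,430,230,4,'pics/s3.png');crop(t,220,120,400,270,4,'pics/t4.png')
plan([661,-71,128],1.55,smax=25)"
```

```text
4 rows from [636. -40. 197.] 1.527
[[[-0.18,0.17,0.43,-0.17,0.0,-0.06],[-0.18,0.17,0.43,0.0,0.0,-0.06],[-0.19,0.17,0.43,0.0,0.0,-0.06],[-0.19,0.17,0.43,0.0,0.0,-0.06]]]
```

View pics/s3.png

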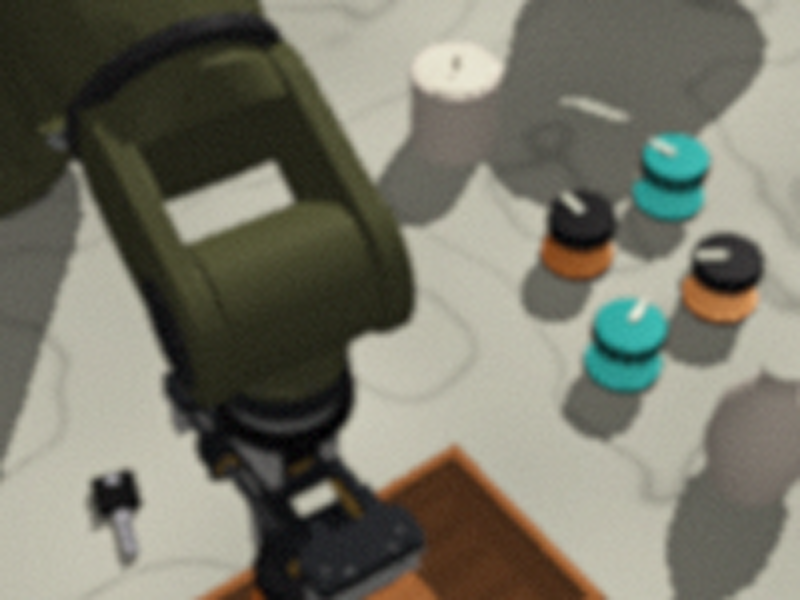

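View pics/t4.png

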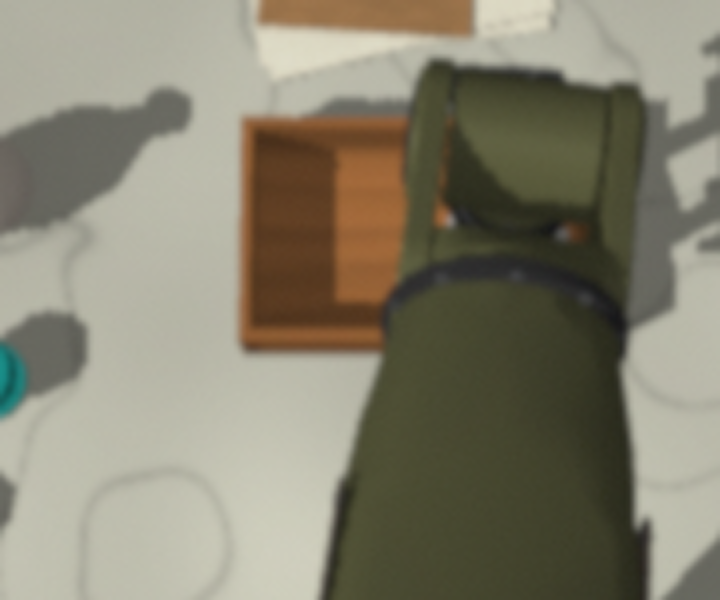

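Jar C is held over the box. I'll correct xy and tilt, then lower it.

Request:
{"fn": "send_rows", "kwargs": {
  "deltas": [
    [[-0.35, 0.32, -0.1, -0.15, 0, -0.1], [-0.3, 0.28, -0.05, 0, 0, -0.1], [-0.08, 0.08, 0, 0, 0, 0], [0, 0, 0, 0, 0, 0]]
  ]
}}

```text
clock: 7.3
eef_pos: [660.6, -67.2, 200.1]
eef_rot: [-3.136, -0.001, 1.549]
wrist_force: [0.1, -0.2, -2.2]
finger_gap: 55.6
```

```bash
python3 -c "
from h import *
plan([661,-71,128],1.55,smax=25)
print(manip.read_state()['eef_rot'])"
```

```text
3 rows from [661. -67. 200.] 1.549
[[[-0.03,0.01,0.6,-0.05,-0.01,0.0],[-0.03,0.01,0.6,0.0,0.0,0.0],[-0.03,0.01,0.6,0.0,0.0,0.0]]]
[-3.13631030e+00 -1.28871543e-03  1.54869009e+00]
```

Request:
{"fn": "send_rows", "kwargs": {
  "deltas": [
    [[-0.05, 0, 0.5, -0.05, 0, 0], [-0.04, 0, 0.5, 0, 0, 0], [0, 0, 0.5, 0, 0, 0], [0, 0, 0.2, 0, 0, 0], [0, 0, 0, 0, 0, 0], [0, 0, 0, 0, 0, 0]]
  ]
}}

```text
clock: 7.9
eef_pos: [658.1, -65.3, 130.5]
eef_rot: [-3.141, -0.002, 1.551]
wrist_force: [-0.7, -0.5, -2.9]
finger_gap: 55.2
```

```bash
python3 -c "
from h import *
plan([661,-71,126.5],1.55,smax=25)
print(manip.read_state()['eef_rot'])"
```

```text
1 rows from [658. -65. 130.] 1.551
[[[-0.14,0.07,0.1,-0.01,-0.02,0.01]]]
[-3.14109198e+00 -2.02580450e-03  1.55053093e+00]
```

Request:
{"fn": "send_rows", "kwargs": {
  "deltas": [
    [[-0.14, 0.05, 0, 0, 0, 0], [0, 0, 0.09, 0, 0, 0], [0, 0, 0, 0, 0, 0], [0, 0, 0, 0, 0, 0]]
  ]
}}

```text
clock: 8.3
eef_pos: [661.0, -71.3, 129.5]
eef_rot: [3.138, -0.001, 1.55]
wrist_force: [-0.2, 0.4, -2.0]
finger_gap: 55.7
```

Request:
{"fn": "send_rows", "kwargs": {
  "deltas": [
    [[0, 0, 0, 0, 0, 0], [0, 0, 0, 0, 0, 0], [0, 0, -0.5, 0, 0, 0], [0, 0, -1, 0, 0, 0], [0, 0, -0.8, 0, 0, 0], [0, 0, 0, 0, 0, 0]]
  ],
  "jaw": 0.95
}}

```text
clock: 8.9
eef_pos: [660.8, -71.4, 225.6]
eef_rot: [3.137, -0.001, 1.55]
wrist_force: [0.2, 0.5, 0.2]
finger_gap: 89.1
```

```bash
python3 -c "
from h import *
plan([449,362,205],2.6,smax=36)"
```

```text
14 rows from [661. -71. 226.] 1.55
[[[0.77,-0.39,0.04,0.04,-0.01,-0.75],[0.79,-0.34,0.04,0.0,0.0,-0.75],[0.82,-0.28,0.04,0.0,0.0,-0.75],[0.83,-0.21,0.04,0.0,0.0,-0.75],[0.85,-0.15,0.04,0.0,0.0,-0.75],[0.86,-0.09,0.04,0.0,0.0,-0.75],[0.86,-0.02,0.04,0.0,0.0,-0.75],[0.86,0.04,0.04,0.0,0.0,-0.75],[0.85,0.11,0.04,0.0,0.0,-0.75],[0.84,0.17,0.04,0.0,0.0,-0.75]]]
[[[0.83,0.23,0.04,0.0,0.0,-0.75],[0.81,0.3,0.04,0.0,0.0,-0.75],[0.78,0.35,0.04,0.0,0.0,-0.75],[0.76,0.41,0.04,0.0,0.0,-0.75]]]
```

Request:
{"fn": "send_rows", "kwargs": {
  "deltas": [
    [[0.77, -0.39, 0.04, 0.04, 0, -0.75], [0.79, -0.34, 0.04, 0, 0, -0.75], [0.82, -0.28, 0.04, 0, 0, -0.75], [0.83, -0.21, 0.04, 0, 0, -0.75], [0.85, -0.15, 0.04, 0, 0, -0.75], [0.86, -0.09, 0.04, 0, 0, -0.75], [0.86, -0.02, 0.04, 0, 0, -0.75], [0.86, 0.04, 0.04, 0, 0, -0.75], [0.85, 0.11, 0.04, 0, 0, -0.75], [0.84, 0.17, 0.04, 0, 0, -0.75]]
  ]
}}

```text
clock: 9.9
eef_pos: [500.3, 243.8, 205.5]
eef_rot: [3.141, 0.0, 2.323]
wrist_force: [1.0, 0.4, 0.8]
finger_gap: 89.5
```

Request:
{"fn": "send_rows", "kwargs": {
  "deltas": [
    [[0.83, 0.23, 0.04, 0, 0, -0.75], [0.7, 0.3, 0.04, 0, 0, -0.75], [0.4, 0.2, 0.04, 0, 0, -0.6], [0, 0, 0, 0, 0, 0], [0, 0, 0, 0, 0, 0]]
  ]
}}

```text
clock: 10.4
eef_pos: [459.5, 323.9, 198.2]
eef_rot: [-3.141, -0.001, 2.548]
wrist_force: [0.3, -1.3, 0.7]
finger_gap: 89.4
```

```bash
python3 -c "
from h import *
t=camera('top');s=camera('scene');save('t3.npy',t);save('s3.npy',s)
crop(s,250,110,450,250,4,'pics/s4.png');crop(t,140,140,390,290,3,'pics/t5.png')
plan([449,362,150],2.5,smax=25)"
```

```text
3 rows from [460. 323. 198.] 2.547
[[[0.25,0.22,0.4,-0.01,-0.01,0.16],[0.26,0.21,0.4,0.0,0.0,0.16],[0.26,0.21,0.4,0.0,0.0,0.16]]]
```

View pics/s4.png

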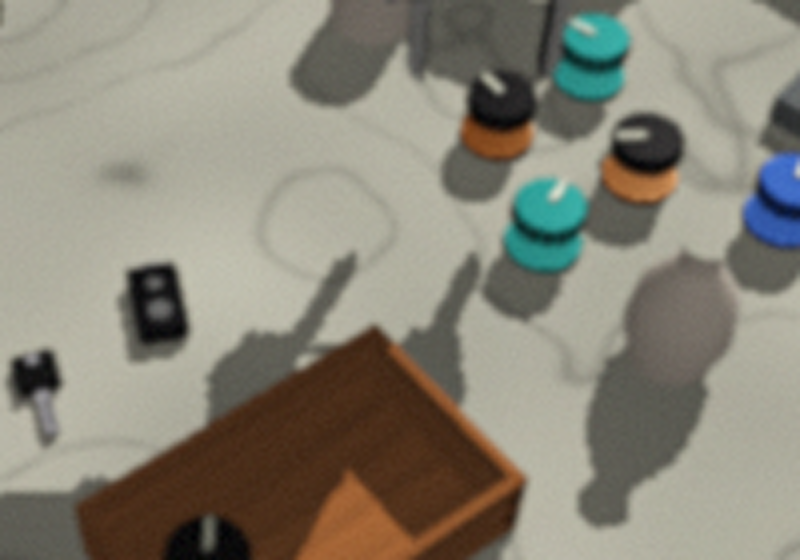

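View pics/t5.png

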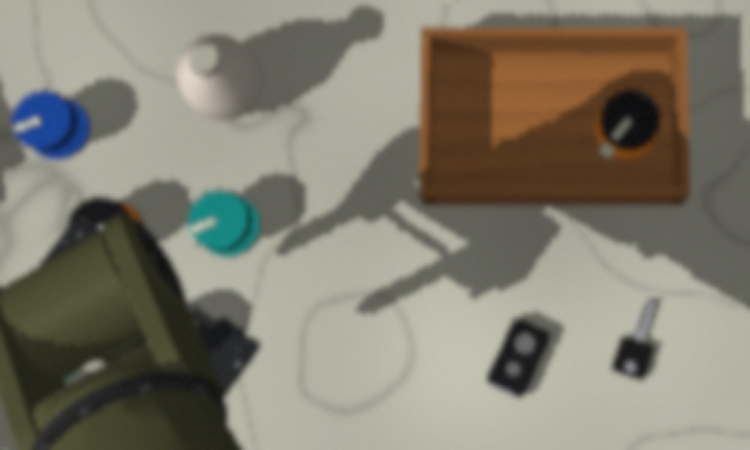

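Jar C stands upright in the box, with pointer and lug aligned at crop px (622,128)/(606,151). Next is jar B.

Request:
{"fn": "send_rows", "kwargs": {
  "deltas": [
    [[0.4, 0.33, 0.2, 0, 0, 0.2], [0.33, 0.25, 0.3, 0, 0, 0.2], [0.04, 0.04, 0.35, 0, 0, 0], [0, 0, 0.3, 0, 0, 0], [0, 0, 0, 0, 0, 0], [0, 0, 0, 0, 0, 0]]
  ]
}}

```text
clock: 11.1
eef_pos: [451.7, 357.2, 150.2]
eef_rot: [-3.141, 0.0, 2.497]
wrist_force: [-0.6, -0.3, 0.2]
finger_gap: 89.4
```

```bash
python3 -c "
from h import *
plan([449,362,118.5],2.5,smax=25)"
```

```text
2 rows from [452. 357. 150.] 2.497
[[[0.06,0.03,0.4,0.0,0.0,-0.02],[0.06,0.03,0.4,0.0,0.0,-0.02]]]
```

Request:
{"fn": "send_rows", "kwargs": {
  "deltas": [
    [[0.08, 0.04, 0.38, 0, 0, 0], [0.06, 0.03, 0.38, 0, 0, 0], [0, 0, 0, 0, 0, 0], [0, 0, 0, 0, 0, 0]]
  ]
}}

```text
clock: 11.5
eef_pos: [449.3, 362.4, 117.6]
eef_rot: [3.141, 0.001, 2.496]
wrist_force: [1.1, -0.2, 0.3]
finger_gap: 88.8
```

Request:
{"fn": "send_rows", "kwargs": {
  "deltas": [
    [[0, 0, 0, 0, 0, 0], [0, 0, 0, 0, 0, 0], [0, 0, 0, 0, 0, 0], [0, 0, 0, 0, 0, 0], [0, 0, 0, 0, 0, 0], [0, 0, 0, 0, 0, 0]]
  ],
  "jaw": 0,
  "grip_force": 25
}}

```text
clock: 12.1
eef_pos: [449.6, 362.6, 118.6]
eef_rot: [3.14, 0.001, 2.496]
wrist_force: [-0.4, -0.2, -1.7]
finger_gap: 55.5
```

Request:
{"fn": "send_rows", "kwargs": {
  "deltas": [
    [[0, 0, 0, 0, 0, 1], [0, 0, 0, 0, 0, 1], [0, 0, 0, 0, 0, 1], [0, 0, 0, 0, 0, 1], [0, 0, 0, 0, 0, 1], [0, 0, 0, 0, 0, 1], [0, 0, 0, 0, 0, 1], [0, 0, 0, 0, 0, 0.5]]
  ]
}}

```text
clock: 12.9
eef_pos: [449.5, 362.6, 118.6]
eef_rot: [3.14, -0.0, 1.716]
wrist_force: [-0.1, -0.5, 0.3]
finger_gap: 55.4
```

Request:
{"fn": "send_rows", "kwargs": {
  "deltas": [
    [[0, 0, -0.5, 0, 0, 0], [0, 0, -1, 0, 0, 0], [0, 0, -0.9, 0, 0, 0], [0, 0, 0, 0, 0, 0]]
  ]
}}

```text
clock: 13.3
eef_pos: [448.7, 362.0, 216.1]
eef_rot: [-3.139, 0.002, 1.714]
wrist_force: [0.5, 0.6, -3.0]
finger_gap: 55.7
```

```bash
python3 -c "
from h import *
plan([661,0,215],1.55,smax=35)"
```

```text
12 rows from [449. 362. 216.] 1.714
[[[-0.81,0.33,0.0,-0.02,0.02,0.14],[-0.8,0.34,0.0,0.0,0.0,0.14],[-0.8,0.35,0.0,0.0,0.0,0.14],[-0.8,0.36,0.0,0.0,0.0,0.14],[-0.79,0.37,0.0,0.0,0.0,0.14],[-0.79,0.38,0.0,0.0,0.0,0.14],[-0.78,0.4,0.0,0.0,0.0,0.14],[-0.77,0.41,0.0,0.0,0.0,0.14],[-0.77,0.42,0.0,0.0,0.0,0.14],[-0.76,0.43,0.0,0.0,0.0,0.14]]]
[[[-0.76,0.44,0.0,0.0,0.0,0.14],[-0.75,0.45,0.0,0.0,0.0,0.14]]]
```

Request:
{"fn": "send_rows", "kwargs": {
  "deltas": [
    [[-0.81, 0.33, -0.04, 0, 0.02, 0.14], [-0.8, 0.34, -0.04, 0, 0, 0.14], [-0.8, 0.35, -0.04, 0, 0, 0.14], [-0.8, 0.36, -0.04, 0, 0, 0.14], [-0.79, 0.37, -0.04, 0, 0, 0.14], [-0.79, 0.38, -0.04, 0, 0, 0.14], [-0.78, 0.4, -0.04, 0, 0, 0.14], [-0.77, 0.41, -0.04, 0, 0, 0.14], [-0.77, 0.42, -0.04, 0, 0, 0.14], [-0.76, 0.43, -0.04, 0, 0, 0.14]]
  ]
}}

```text
clock: 14.3
eef_pos: [626.9, 51.0, 220.8]
eef_rot: [-3.127, 0.002, 1.575]
wrist_force: [0.2, 0.3, -1.8]
finger_gap: 55.5
```

Request:
{"fn": "send_rows", "kwargs": {
  "deltas": [
    [[-0.6, 0.4, -0.02, 0, 0, 0.14], [-0.3, 0.3, 0, 0, 0, 0], [0, 0, 0, 0, 0, 0], [0, 0, 0, 0, 0, 0]]
  ]
}}

```text
clock: 14.7
eef_pos: [655.7, 9.0, 215.1]
eef_rot: [-3.121, 0.002, 1.555]
wrist_force: [0.5, 0.4, -2.3]
finger_gap: 55.6
```

```bash
python3 -c "
from h import *
plan([661,1,205],1.55,smax=15);print(manip.read_state()['eef_rot'])"
```

```text
1 rows from [656.   9. 215.] 1.555
[[[-0.2,0.14,0.25,-0.21,0.02,0.05]]]
[-3.12055462e+00  2.23754488e-03  1.55486322e+00]
```

Request:
{"fn": "send_rows", "kwargs": {
  "deltas": [
    [[-0.22, 0.15, 0.1, -0.2, 0.02, 0], [0, 0, 0.3, 0, 0, 0], [0, 0, 0.5, 0, 0, 0], [0, 0, 0.4, 0, 0, 0], [0, 0, 0.4, 0, 0, 0], [0, 0, 0.2, 0, 0, 0], [0, 0, 0, 0, 0, 0], [0, 0, 0, 0, 0, 0]]
  ]
}}

```text
clock: 15.5
eef_pos: [659.2, 3.6, 131.3]
eef_rot: [-3.14, -0.001, 1.56]
wrist_force: [-0.2, -0.4, -1.9]
finger_gap: 55.7
```

```bash
python3 -c "
from h import *
plan([661,1,126],1.55,smax=50);print(manip.read_state()['eef_rot'])"
```

```text
1 rows from [659.   4. 131.] 1.56
[[[-0.06,0.05,0.13,-0.02,-0.01,0.1]]]
[-3.13953476e+00 -5.07949678e-04  1.55968242e+00]
```

Request:
{"fn": "send_rows", "kwargs": {
  "deltas": [
    [[-0.06, 0.05, 0.08, 0, 0, 0], [0, 0, 0.1, 0, 0, 0], [0, 0, 0, 0, 0, 0], [0, 0, 0, 0, 0, 0]]
  ]
}}

```text
clock: 15.9
eef_pos: [662.0, 1.0, 125.5]
eef_rot: [3.14, -0.0, 1.56]
wrist_force: [0.2, -0.0, -1.6]
finger_gap: 55.4
```

Request:
{"fn": "send_rows", "kwargs": {
  "deltas": [
    [[0, 0, 0, 0, 0, 0], [0, 0, 0, 0, 0, 0], [0, 0, -0.5, 0, 0, 0], [0, 0, -1, 0, 0, 0], [0, 0, -0.9, 0, 0, 0], [0, 0, 0, 0, 0, 0]]
  ],
  "jaw": 0.95
}}

```text
clock: 16.5
eef_pos: [662.0, 0.9, 226.0]
eef_rot: [3.139, -0.0, 1.56]
wrist_force: [0.2, 0.4, 0.1]
finger_gap: 89.5
```

```bash
python3 -c "
from h import *
plan([553,423,210],2.7,smax=36)"
```

```text
13 rows from [662.   1. 226.] 1.56
[[[0.81,-0.22,0.03,0.02,0.0,-0.88],[0.83,-0.15,0.03,0.0,0.0,-0.88],[0.84,-0.07,0.03,0.0,0.0,-0.88],[0.84,0.0,0.03,0.0,0.0,-0.88],[0.84,0.07,0.03,0.0,0.0,-0.88],[0.83,0.15,0.03,0.0,0.0,-0.88],[0.81,0.22,0.03,0.0,0.0,-0.88],[0.79,0.29,0.03,0.0,0.0,-0.88],[0.76,0.36,0.03,0.0,0.0,-0.88],[0.73,0.42,0.03,0.0,0.0,-0.88]]]
[[[0.69,0.48,0.03,0.0,0.0,-0.88],[0.64,0.54,0.03,0.0,0.0,-0.88],[0.59,0.59,0.03,0.0,0.0,-0.88]]]
```

Request:
{"fn": "send_rows", "kwargs": {
  "deltas": [
    [[0.81, -0.22, -0.3, 0, 0, -0.88], [0.83, -0.15, -0.3, 0, 0, -0.88], [0.84, -0.07, -0.3, 0, 0, -0.88], [0.84, 0, -0.3, 0, 0, -0.88], [0.84, 0.07, -0.1, 0, 0, -0.88], [0.83, 0.15, -0.03, 0, 0, -0.88], [0.81, 0.22, -0.03, 0, 0, -0.88], [0.79, 0.29, 0, 0, 0, -0.88], [0.76, 0.36, 0, 0, 0, -0.88], [0.73, 0.42, 0, 0, 0, -0.88]]
  ]
}}

```text
clock: 17.5
eef_pos: [570.8, 333.8, 280.9]
eef_rot: [3.138, 0.003, 2.467]
wrist_force: [0.1, -0.3, 0.6]
finger_gap: 89.7
```

Request:
{"fn": "send_rows", "kwargs": {
  "deltas": [
    [[0.69, 0.48, 0, 0, 0, -0.88], [0.6, 0.5, 0.1, 0, 0, -0.88], [0.2, 0.2, 0.3, 0, 0, -0.4], [0, 0, 0.3, 0, 0, 0], [0, 0, 0, 0, 0, 0]]
  ]
}}

```text
clock: 18.0
eef_pos: [546.2, 412.3, 248.4]
eef_rot: [3.14, 0.003, 2.697]
wrist_force: [-0.1, 0.2, -0.2]
finger_gap: 89.4
```

```bash
python3 -c "
from h import *
s=camera('scene');save('s4.npy',s);crop(s,250,90,450,290,3,'pics/s5.png')
plan([553,423,150],2.7,smax=25);print(manip.read_state()['eef_rot'])"
```

```text
5 rows from [546. 412. 249.] 2.696
[[[0.0,0.06,0.5,0.02,0.03,-0.01],[0.0,0.06,0.5,0.0,0.0,-0.01],[0.0,0.06,0.5,0.0,0.0,-0.01],[0.0,0.06,0.5,0.0,0.0,-0.01],[0.0,0.06,0.5,0.0,0.0,-0.01]]]
[3.13963425 0.00341315 2.69614967]
```

View pics/s5.png

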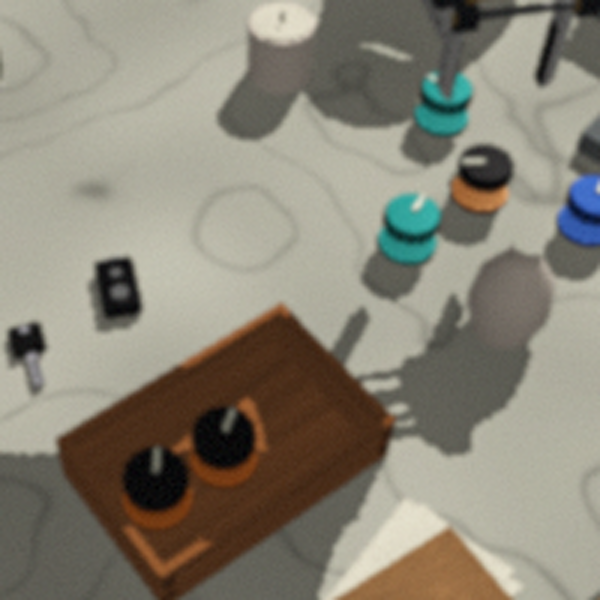

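Two jars stand in the box (crop px (155,480) and (225,440)), and the fob and key haven't moved. Next I descend on jar A.

Request:
{"fn": "send_rows", "kwargs": {
  "deltas": [
    [[0, 0.12, 0.4, 0, 0.02, 0], [0, 0.1, 0.5, 0, 0, 0], [0, 0.06, 0.5, 0, 0, 0], [0, 0, 0.5, 0, 0, 0], [0, 0, 0.3, 0, 0, 0], [0, 0, 0, 0, 0, 0], [0, 0, 0, 0, 0, 0]]
  ]
}}

```text
clock: 18.75
eef_pos: [556.1, 417.3, 156.2]
eef_rot: [3.138, 0.002, 2.683]
wrist_force: [-0.5, -0.1, -0.2]
finger_gap: 89.4
```

```bash
python3 -c "
from h import *
plan([553.5,423.5,119],2.7,smax=25);print(manip.read_state()['eef_rot'])"
```

```text
2 rows from [556. 417. 156.] 2.683
[[[0.06,0.05,0.46,0.03,0.02,-0.09],[0.06,0.05,0.46,0.0,0.0,-0.09]]]
[3.13825439e+00 2.17217999e-03 2.68259298e+00]
```

Request:
{"fn": "send_rows", "kwargs": {
  "deltas": [
    [[0.08, 0.07, 0.42, 0.03, 0.02, 0], [0.06, 0.05, 0.45, 0, 0, 0], [0, 0, 0, 0, 0, 0], [0, 0, 0, 0, 0, 0]]
  ]
}}

```text
clock: 19.15
eef_pos: [553.5, 424.9, 120.0]
eef_rot: [3.139, 0.001, 2.682]
wrist_force: [-0.5, -0.3, -0.4]
finger_gap: 89.3
```

Request:
{"fn": "send_rows", "kwargs": {
  "deltas": [
    [[0, 0, 0, 0, 0, 0], [0, 0, 0, 0, 0, 0], [0, 0, 0, 0, 0, 0], [0, 0, 0, 0, 0, 0], [0, 0, 0, 0, 0, 0], [0, 0, 0, 0, 0, 0]]
  ],
  "jaw": 0,
  "grip_force": 25
}}

```text
clock: 19.75
eef_pos: [553.9, 425.1, 121.6]
eef_rot: [3.138, 0.002, 2.682]
wrist_force: [-0.1, 0.9, -2.5]
finger_gap: 55.6
```

Request:
{"fn": "send_rows", "kwargs": {
  "deltas": [
    [[0, 0, 0, 0, 0, 1], [0, 0, 0, 0, 0, 1], [0, 0, 0, 0, 0, 1], [0, 0, 0, 0, 0, 1], [0, 0, 0, 0, 0, 1], [0, 0, 0, 0, 0, 1], [0, 0, 0, 0, 0, 1], [0, 0, 0, 0, 0, 1], [0, 0, 0, 0, 0, 1], [0, 0, 0, 0, 0, 1]]
  ]
}}

```text
clock: 20.75
eef_pos: [553.8, 424.9, 121.5]
eef_rot: [3.138, -0.002, 1.644]
wrist_force: [1.8, -0.0, -1.0]
finger_gap: 55.5
```

Request:
{"fn": "send_rows", "kwargs": {
  "deltas": [
    [[0, 0, 0, 0, 0, 1], [0, 0, 0, 0, 0, 1], [0, 0, 0, 0, 0, 1], [0, 0, 0, 0, 0, 1], [0, 0, 0, 0, 0, 0.5]]
  ]
}}

```text
clock: 21.25
eef_pos: [554.3, 424.7, 121.6]
eef_rot: [3.138, -0.004, 1.172]
wrist_force: [0.9, -0.3, -1.0]
finger_gap: 55.6
```

Request:
{"fn": "send_rows", "kwargs": {
  "deltas": [
    [[0, 0, -0.5, 0, 0, 0], [0, 0, -1, 0, 0, 0], [0, 0, -1, 0, 0, 0], [0, 0, -1, 0, 0, 0], [0, 0, -0.3, 0, 0, 0], [0, 0, 0, 0, 0, 0]]
  ]
}}

```text
clock: 21.85
eef_pos: [552.9, 423.7, 275.3]
eef_rot: [-3.141, 0.002, 1.17]
wrist_force: [0.6, -0.1, -2.2]
finger_gap: 55.4
```

```bash
python3 -c "
from h import *
plan([661,74,270],1.55,smax=35)"
```

```text
11 rows from [553. 424. 275.] 1.17
[[[-0.64,0.54,0.01,0.0,0.02,-0.35],[-0.65,0.51,0.01,0.0,0.0,-0.35],[-0.67,0.49,0.01,0.0,0.0,-0.35],[-0.69,0.47,0.01,0.0,0.0,-0.35],[-0.7,0.44,0.01,0.0,0.0,-0.35],[-0.72,0.42,0.01,0.0,0.0,-0.35],[-0.73,0.39,0.01,0.0,0.0,-0.35],[-0.75,0.37,0.01,0.0,0.0,-0.35],[-0.76,0.34,0.01,0.0,0.0,-0.35],[-0.77,0.32,0.01,0.0,0.0,-0.35]]]
[[[-0.78,0.29,0.01,0.0,0.0,-0.35]]]
```

Request:
{"fn": "send_rows", "kwargs": {
  "deltas": [
    [[-0.64, 0.54, -0.02, 0, 0, -0.35], [-0.65, 0.51, -0.02, 0, 0, -0.35], [-0.67, 0.49, -0.02, 0, 0, -0.35], [-0.69, 0.47, -0.02, 0, 0, -0.35], [-0.7, 0.44, -0.02, 0, 0, -0.35], [-0.72, 0.42, -0.02, 0, 0, -0.35], [-0.73, 0.39, -0.02, 0, 0, -0.35], [-0.75, 0.37, 0, 0, 0, -0.35], [-0.76, 0.34, 0, 0, 0, -0.35], [-0.6, 0.3, 0, 0, 0, -0.35]]
  ]
}}

```text
clock: 22.85
eef_pos: [651.8, 103.9, 255.5]
eef_rot: [-3.112, 0.011, 1.539]
wrist_force: [0.5, -0.1, -2.4]
finger_gap: 55.2
```

Request:
{"fn": "send_rows", "kwargs": {
  "deltas": [
    [[-0.2, 0.1, 0.2, 0, 0, -0.2], [0, 0, 0.5, 0, 0, 0], [0, 0, 0.3, 0, 0, 0], [0, 0, 0, 0, 0, 0]]
  ]
}}

```text
clock: 23.25
eef_pos: [653.4, 90.3, 204.5]
eef_rot: [-3.101, 0.012, 1.556]
wrist_force: [-0.4, -0.2, -2.7]
finger_gap: 55.6
```

```bash
python3 -c "
from h import *
plan([661,74,205],1.55,smax=20);print(manip.read_state()['eef_rot'])"
```

```text
1 rows from [653.  90. 205.] 1.556
[[[-0.4,0.19,-0.02,-0.41,0.12,0.06]]]
[-3.10060073  0.01211718  1.55642359]
```

Request:
{"fn": "send_rows", "kwargs": {
  "deltas": [
    [[-0.3, 0.18, 0, -0.4, 0.12, 0], [-0.12, 0.02, 0, 0, 0, 0], [0, 0, 0.3, 0, 0, 0], [0, 0, 0.5, 0, 0, 0], [0, 0, 0.5, 0, 0, 0], [0, 0, 0.3, 0, 0, 0], [0, 0, 0, 0, 0, 0], [0, 0, 0, 0, 0, 0]]
  ]
}}

```text
clock: 24.05
eef_pos: [659.7, 76.5, 135.5]
eef_rot: [-3.135, 0.001, 1.559]
wrist_force: [0.6, -0.3, -1.7]
finger_gap: 55.5
```

```bash
python3 -c "
from h import *
plan([661,74,129],1.55,smax=50);print(manip.read_state()['eef_rot'])"
```

```text
1 rows from [660.  77. 136.] 1.559
[[[-0.06,0.03,0.16,-0.06,0.01,0.09]]]
[-3.13529272e+00  6.45479486e-04  1.55913307e+00]
```

Request:
{"fn": "send_rows", "kwargs": {
  "deltas": [
    [[-0.06, 0.03, 0.1, -0.06, 0, 0], [0, 0, 0.1, 0, 0, 0], [0, 0, 0, 0, 0, 0], [0, 0, 0, 0, 0, 0]]
  ]
}}

```text
clock: 24.45
eef_pos: [661.7, 74.1, 129.2]
eef_rot: [3.138, 0.0, 1.559]
wrist_force: [0.4, 0.6, -2.5]
finger_gap: 55.6
```

Request:
{"fn": "send_rows", "kwargs": {
  "deltas": [
    [[0, 0, 0, 0, 0, 0], [0, 0, 0, 0, 0, 0], [0, 0, -0.5, 0, 0, 0], [0, 0, -1, 0, 0, 0], [0, 0, -0.9, 0, 0, 0], [0, 0, 0, 0, 0, 0]]
  ],
  "jaw": 0.95
}}

```text
clock: 25.05
eef_pos: [661.5, 74.2, 229.9]
eef_rot: [3.137, 0.0, 1.559]
wrist_force: [-0.0, -0.3, 0.8]
finger_gap: 89.5
```

```bash
python3 -c "
from h import *
plan([462,-359,220],0,smax=36)"
```

```text
16 rows from [662.  74. 230.] 1.559
[[[-0.68,-0.3,0.01,0.05,0.0,0.97],[-0.71,-0.24,0.01,0.0,0.0,0.97],[-0.73,-0.17,0.01,0.0,0.0,0.97],[-0.74,-0.09,0.02,0.0,0.0,0.97],[-0.74,-0.02,0.02,0.0,0.0,0.97],[-0.74,0.05,0.02,0.0,0.0,0.97],[-0.74,0.12,0.02,0.0,0.0,0.97],[-0.72,0.19,0.02,0.0,0.0,0.97],[-0.7,0.26,0.02,0.0,0.0,0.97],[-0.67,0.33,0.02,0.0,0.0,0.97]]]
[[[-0.63,0.39,0.02,0.0,0.0,0.97],[-0.59,0.45,0.02,0.0,0.0,0.97],[-0.55,0.51,0.02,0.0,0.0,0.97],[-0.49,0.56,0.02,0.0,0.0,0.97],[-0.44,0.6,0.02,0.0,0.0,0.97],[-0.38,0.64,0.02,0.0,0.0,0.97]]]
```

Request:
{"fn": "send_rows", "kwargs": {
  "deltas": [
    [[-0.68, -0.3, 0.01, 0.05, 0, 0.97], [-0.71, -0.24, 0.01, 0, 0, 0.97], [-0.73, -0.17, 0.01, 0, 0, 0.97], [-0.74, -0.09, 0.02, 0, 0, 0.97], [-0.74, -0.02, 0.02, 0, 0, 0.97], [-0.74, 0.05, 0.02, 0, 0, 0.97], [-0.74, 0.12, 0.02, 0, 0, 0.97], [-0.7, 0.3, 0.02, 0, 0, 0.97], [-0.5, 0.35, 0.02, 0, 0, 0.97], [-0.1, 0.2, 0, 0, 0, 0.6]]
  ]
}}

```text
clock: 26.05
eef_pos: [555.5, -184.1, 222.0]
eef_rot: [3.141, -0.002, 0.592]
wrist_force: [0.4, 0.0, -0.0]
finger_gap: 89.5
```

```bash
python3 -c "
from h import *
t=camera('top');s=camera('scene');save('t5.npy',t);save('s5.npy',s)
crop(s,110,150,410,350,2.6,'pics/s6.png');crop(t,270,140,490,310,3.5,'pics/t6.png')
plan([462,-359,200],0,smax=36)"
```

```text
6 rows from [ 556. -183.  222.] 0.595
[[[-0.74,0.39,0.09,0.01,-0.02,0.99],[-0.69,0.46,0.09,0.0,0.0,0.99],[-0.64,0.52,0.09,0.0,0.0,0.99],[-0.59,0.58,0.09,0.0,0.0,0.99],[-0.53,0.64,0.09,0.0,0.0,0.99],[-0.46,0.69,0.09,0.0,0.0,0.99]]]
```

View pics/s6.png

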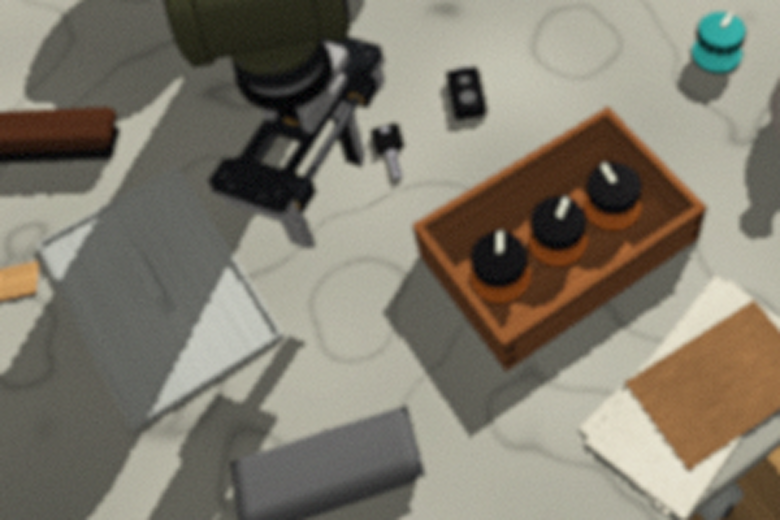

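View pics/t6.png

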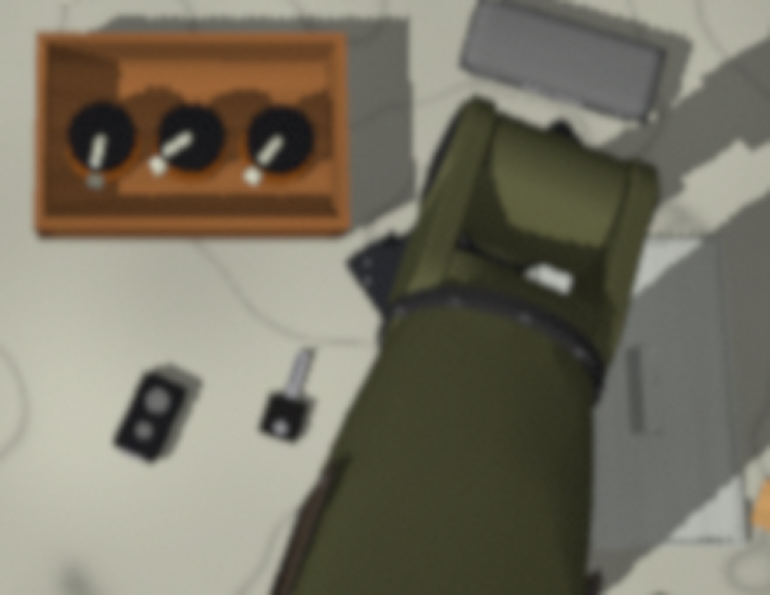

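All three jars are upright with pointers over lugs. Now I'll refine the box and tray poses by a joint fit over both cameras.

```bash
python3 - <<'E'
from h import *
t=load("t0.npy");s=load("s0.npy")
crop(s,100,210,240,330,5.5,'pics/s7.png')
crop(t,410,195,500,310,5,'pics/t7.png')
E
cat >> h.py <<'E'
from scipy.optimize import least_squares
def fitrect(obs,z,L,W,x0):
    "obs list of (cam,[(u,v)x4 corners in order ++,+-,--,-+ own frame])"
    q=np.array([[1,1],[1,-1],[-1,-1],[-1,1]])*[L/2,W/2]
    def f(p):
        c,s_=np.cos(p[2]),np.sin(p[2]);r=[]
        for cam,uv in obs:
            for (a,b),m in zip(q,uv):
                if m is None: continue
                r+=list(w2p(cam,[p[0]+c*a-s_*b,p[1]+s_*a+c*b,z])-np.array(m))
        return np.array(r)
    o=least_squares(f,x0,loss='soft_l1');return o.x,f(o.x).reshape(-1,2).round(1).tolist()
E
```

```text
(no output)
```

View pics/s7.png

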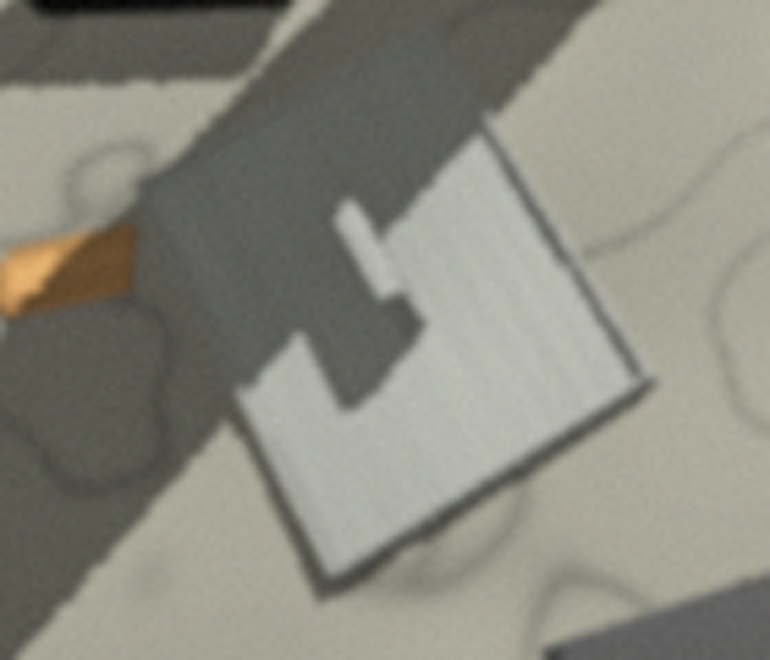

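View pics/t7.png

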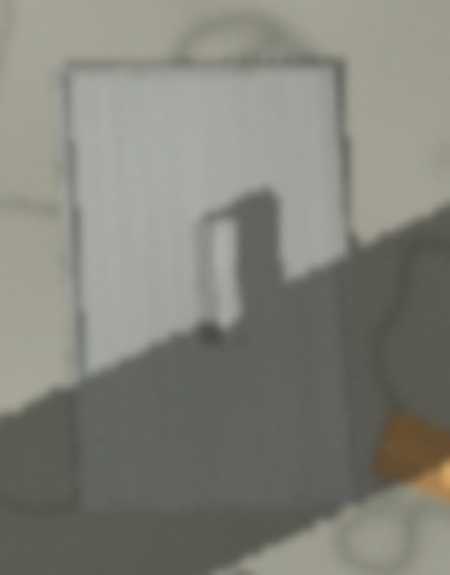

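Run:
```python
from h import *
t=load("t5.npy");s=load("s5.npy");t0=load("t0.npy");s0=load("s0.npy")
F=lambda l,ou,ov,k:[None if m is None else (ou+(m[0]+.5)/k-.5,ov+(m[1]+.5)/k-.5) for m in l]
tr_t=F([(68,62),(343,60),(353,502),(80,508)],410,195,5)
tr_s=F([(650,380),(322,596),(142,187),(420,28)],100,210,5.5)
print(fitrect([(t0,tr_t)],6,250,160,[465,-360,0]))
print(fitrect([(s0,tr_s)],6,250,160,[465,-360,0]))
print(fitrect([(t0,tr_t),(s0,tr_s)],6,250,160,[465,-360,0]))
# box: own x ~ +y (yaw pi/2): ++ = (x-,y+)?  own y -> -x world.  ++: y+,x-; +-: y+,x+; --: y-,x+; -+: y-,x-
bx_t=F([(37,236),(38,34),(347,34),(350,235)],270,140,3.5)
bx_s=F([(606,110),(703,208),(508,344),(416,232)],110,150,2.6)
print(fitrect([(t,bx_t)],64,250,160,[662,2,1.57]))
print(fitrect([(s,bx_s)],64,250,160,[662,2,1.57]))
print(fitrect([(t,bx_t),(s,bx_s)],64,250,160,[662,2,1.57]))
```

```text
(array([ 4.68104609e+02, -3.64519089e+02, -7.10904136e-04]), [[-0.4, -0.2], [-0.4, 0.9], [2.0, 0.4], [-0.2, -1.4]])
(array([ 4.63335615e+02, -3.66410059e+02,  1.75792390e-02]), [[-0.3, 0.5], [0.4, -2.0], [-2.1, 0.4], [1.5, 0.3]])
(array([ 4.66642271e+02, -3.65115350e+02,  2.43529828e-03]), [[-0.3, 0.4], [-0.3, 1.3], [2.4, 0.9], [0.2, -0.8], [0.3, 2.0], [0.5, -1.1], [-0.8, 0.3], [3.1, 0.8]])
(array([662.52722198,   2.22377408,   1.58455823]), [[-0.5, -0.8], [-0.2, 0.8], [0.1, 0.8], [0.6, -0.7]])
(array([6.68766119e+02, 2.87844413e-01, 1.60498794e+00]), [[0.1, -0.8], [2.0, -0.3], [-0.1, 2.5], [-1.4, -0.5]])
(array([664.72604588,   1.85814193,   1.59230101]), [[-0.1, -1.3], [-0.2, 0.4], [0.0, -0.3], [0.9, -1.8], [0.3, -1.8], [1.6, -1.1], [-1.3, 0.6], [-1.7, -2.5]])
```

Run:
```python
from h import *
t=load("t5.npy");s=load("s5.npy")
def ov(cam,u0,v0,u1,v1,k,P,name):
    f=cv2.resize(np.ascontiguousarray(cam["frame"][v0:v1,u0:u1,::-1]),None,fx=k,fy=k,interpolation=cv2.INTER_CUBIC)
    x,y,a=P;c,sn=np.cos(a),np.sin(a)
    for L,W,z in((250,160,64),(234,144,64)):
        q=[w2p(cam,[x+c*i-sn*j,y+sn*i+c*j,z]) for i,j in((L/2,W/2),(L/2,-W/2),(-L/2,-W/2),(-L/2,W/2))]
        q=((np.array(q)-[u0,v0]+.5)*k-.5); cv2.polylines(f,[np.round(q*8).astype(int)],True,(0,255,0),1,cv2.LINE_AA,3)
    for X,Y in((661,-71.3),(662,1),(661.7,74.1)):
        q=[((w2p(cam,[X+28*np.cos(b),Y+28*np.sin(b),54])-[u0,v0]+.5)*k-.5) for b in np.linspace(0,6.28,40)]
        cv2.polylines(f,[np.round(np.array(q)*8).astype(int)],True,(255,255,0),1,cv2.LINE_AA,3)
    cv2.imwrite(name,f)
P=(662.5,2.2,1.584)
ov(t,270,140,380,215,7,P,"pics/o1.png");ov(s,265,185,390,295,6,P,"pics/o2.png")
```

```text
(no output)
```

View pics/o1.png

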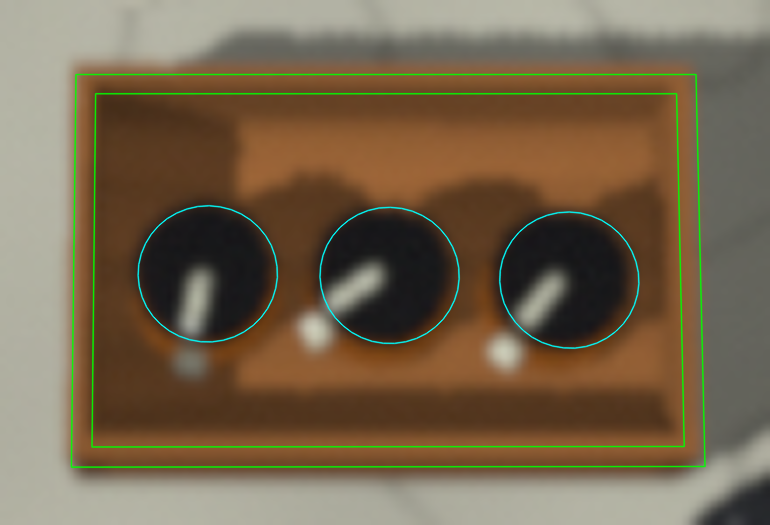

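View pics/o2.png

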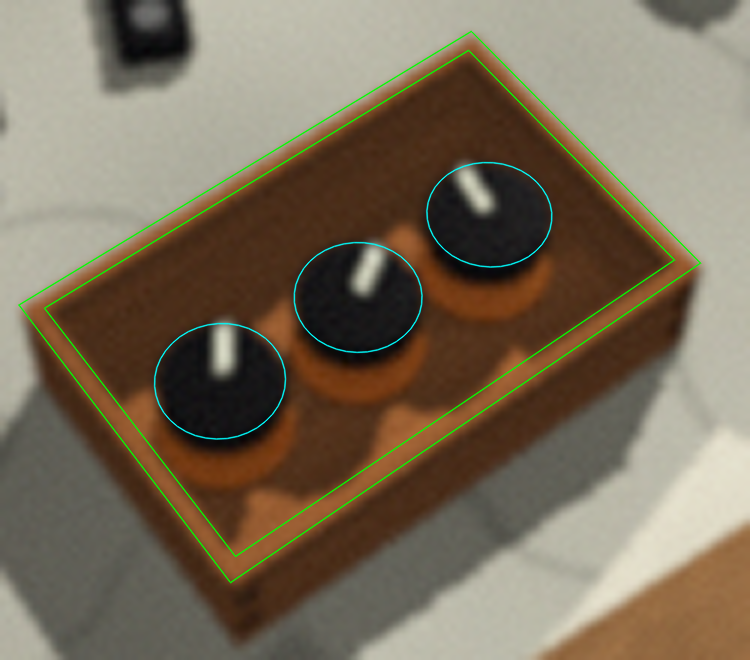

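Run:
```python
from h import *
from scipy.optimize import minimize
t=load("t5.npy");s=load("s5.npy");k=6
def sil(cam,u0,v0,u1,v1):
    f=cv2.resize(np.ascontiguousarray(cam["frame"][v0:v1,u0:u1]),None,fx=k,fy=k,interpolation=cv2.INTER_CUBIC).astype(float)
    m=((f[:,:,0]-f[:,:,2])/(f.max(2)+1)>0.30).astype(np.uint8)
    n,l,st,_=cv2.connectedComponentsWithStats(m); b=1+np.argmax(st[1:,4]); m=(l==b).astype(np.uint8)
    cs,_=cv2.findContours(m,cv2.RETR_EXTERNAL,cv2.CHAIN_APPROX_NONE); h=np.zeros_like(m); cv2.drawContours(h,cs,-1,1,-1); return h,(u0,v0)
S={"t":(t,)+sil(t,270,140,380,215),"s":(s,)+sil(s,262,182,390,297)}
for n in S: cv2.imwrite(f"pics/m_{n}.png",S[n][1]*255)
def cost(p,which):
    c,sn=np.cos(p[2]),np.sin(p[2]);r=0
    for n in which:
        cam,m,(u0,v0)=S[n]
        q=np.array([(w2p(cam,[p[0]+c*i-sn*j,p[1]+sn*i+c*j,z])-[u0,v0]+.5)*k-.5 for i in(-125,125) for j in(-80,80) for z in(0,64)])
        h=cv2.convexHull(np.round(q*16).astype(np.int32)); a=np.zeros_like(m); cv2.fillConvexPoly(a,h,1,0,4)
        r+=(a!=m).sum()/m.sum()
    return r
for w in("t","s","ts"):
    best=min((minimize(cost,[x,2,1.585],args=(w,),method="Nelder-Mead",options=dict(initial_simplex=[[x,2,1.585],[x+5,2,1.585],[x,7,1.585],[x,2,1.62]])) for x in(660,664,667)),key=lambda o:o.fun)
    print(w,best.x.round(3),best.fun)
```

```text
t [668.095   3.014   1.584] 0.012647168728914807
s [663.977   1.817   1.582] 0.010220674681645578
ts [665.98    2.623   1.583] 0.054439562578736694
```

```bash
python3 -c "
import cv2,numpy as np
a=cv2.imread('pics/m_t.png');b=cv2.imread('pics/m_s.png');
b=cv2.resize(b,(a.shape[1],int(b.shape[0]*a.shape[1]/b.shape[1])));o=np.vstack([a,b]);cv2.imwrite('pics/m.png',cv2.resize(o,None,fx=.55,fy=.55))"
```

```text
(no output)
```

View pics/m.png

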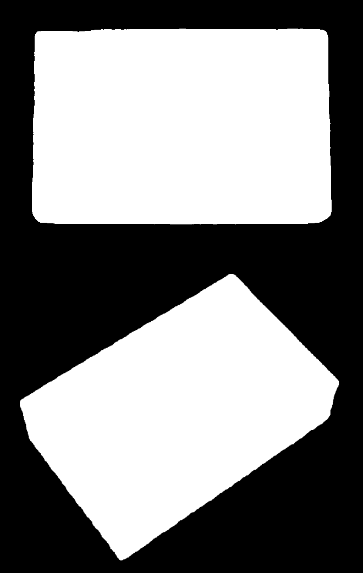

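Run:
```python
from h import *
from scipy.optimize import minimize
t=load("t5.npy");s=load("s5.npy");k=8
b=np.linspace(0,2*np.pi,60)
for X,Y in((661,-71.3),(662,1),(661.7,74.1)):
  for n,cam in(("t",t),("s",s)):
    u,v=w2p(cam,[X,Y,48]).round().astype(int);u0,v0=u-20,v-20
    f=cv2.resize(np.ascontiguousarray(cam["frame"][v0:v0+40,u0:u0+40]),None,fx=k,fy=k,interpolation=cv2.INTER_CUBIC).astype(float)
    m=(f[:,:,0]<50).astype(np.uint8)
    nn,l,st,_=cv2.connectedComponentsWithStats(m); m=(l==1+np.argmax(st[1:,4])).astype(np.uint8)
    cs,_=cv2.findContours(m,cv2.RETR_EXTERNAL,cv2.CHAIN_APPROX_NONE);h=np.zeros_like(m);cv2.fillConvexPoly(h,cv2.convexHull(max(cs,key=len)),1)
    def cost(p):
        q=np.array([(w2p(cam,[p[0]+28*np.cos(a),p[1]+28*np.sin(a),z])-[u0,v0]+.5)*k-.5 for a in b for z in(36,54)])
        A=np.zeros_like(h);cv2.fillConvexPoly(A,cv2.convexHull(np.round(q*16).astype(np.int32)),1,0,4);return (A!=h).sum()/h.sum()
    o=minimize(cost,[X,Y],method="Nelder-Mead",options=dict(initial_simplex=[[X,Y],[X+5,Y],[X,Y+5]]))
    print(n,(X,Y),o.x.round(1),round(o.fun,3),(o.x-[X,Y]).round(1))
```

```text
t (661, -71.3) [665.8 -68.5] 0.238 [4.8 2.8]
s (661, -71.3) [658.9 -69.5] 0.113 [-2.1  1.8]
t (662, 1) [666.5   1.7] 0.24 [4.5 0.7]
s (662, 1) [659.6   2.9] 0.126 [-2.4  1.9]
t (661.7, 74.1) [664.5  75. ] 0.209 [2.8 0.9]
s (661.7, 74.1) [659.8  74.9] 0.097 [-1.9  0.8]
```

Request:
{"fn": "send_rows", "kwargs": {
  "deltas": [
    [[-0.74, 0.39, 0.05, 0, -0.02, 0.99], [-0.69, 0.46, 0.05, 0, 0, 0.99], [-0.64, 0.52, 0.05, 0, 0, 0.99], [-0.59, 0.58, 0.05, 0, 0, 0.99], [-0.4, 0.5, 0.05, 0, 0, 0.99], [-0.1, 0.2, 0.05, 0, 0, 0.9], [0, 0, 0, 0, 0, 0], [0, 0, 0, 0, 0, 0]]
  ]
}}

```text
clock: 26.95
eef_pos: [478.0, -330.6, 208.0]
eef_rot: [-3.141, -0.001, 0.014]
wrist_force: [0.4, -0.2, 0.0]
finger_gap: 89.4
```

```bash
python3 -c "
from h import *
t=camera('top');s=camera('scene');save('t6.npy',t);save('s6.npy',s)
crop(s,90,150,290,310,4,'pics/s8.png')
plan([466,-364,150],0,smax=20)"
```

```text
4 rows from [ 478. -330.  208.] 0.014
[[[-0.08,0.21,0.36,0.0,-0.01,0.03],[-0.08,0.21,0.36,0.0,0.0,0.03],[-0.08,0.21,0.36,0.0,0.0,0.03],[-0.08,0.21,0.36,0.0,0.0,0.03]]]
```

View pics/s8.png

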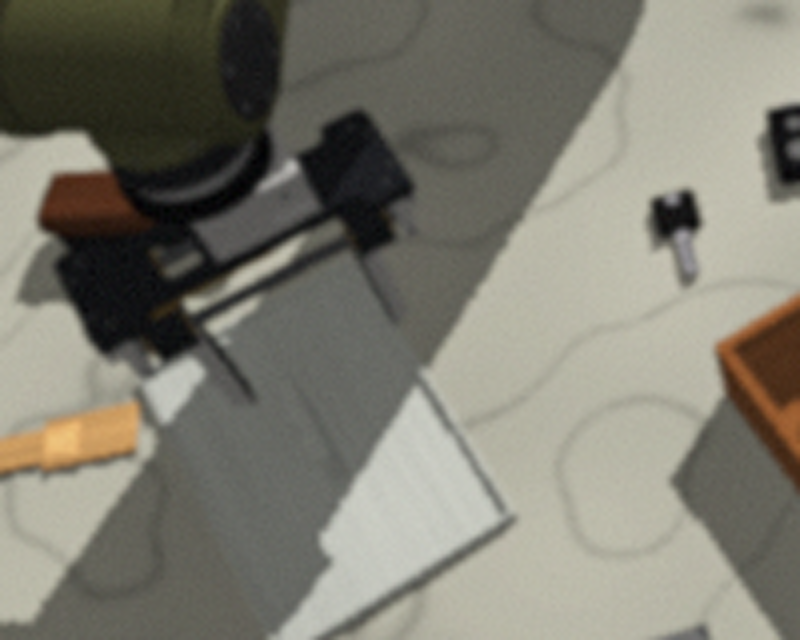

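Request:
{"fn": "send_rows", "kwargs": {
  "deltas": [
    [[-0.15, 0.42, 0.2, 0, 0, 0.1], [-0.12, 0.35, 0.3, 0, 0, 0], [-0.03, 0.07, 0.4, 0, 0, 0], [0, 0, 0.4, 0, 0, 0], [0, 0, 0.3, 0, 0, 0], [0, 0, 0, 0, 0, 0], [0, 0, 0, 0, 0, 0]]
  ]
}}

```text
clock: 27.75
eef_pos: [465.2, -367.9, 138.0]
eef_rot: [-3.141, 0.0, 0.01]
wrist_force: [0.1, 0.4, 0.5]
finger_gap: 89.0
```

```bash
python3 -c "
from h import *
t=camera('top');save('t7.npy',t);crop(t,390,180,510,310,5,'pics/t8.png')
s=camera('scene');save('s7.npy',s);crop(s,90,160,250,320,4,'pics/s9.png')
plan([466,-364,108],0,smax=20)"
```

```text
2 rows from [ 465. -368.  138.] 0.01
[[[0.01,-0.05,0.38,-0.01,0.0,0.05],[0.01,-0.05,0.38,0.0,0.0,0.05]]]
```

View pics/s9.png

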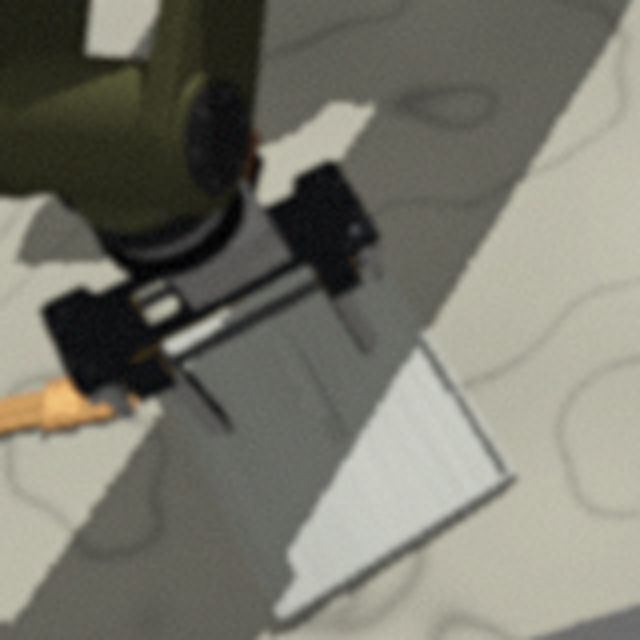

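Request:
{"fn": "send_rows", "kwargs": {
  "deltas": [
    [[0.02, -0.15, 0.38, 0, 0, 0.1], [0, 0, 0.38, 0, 0, 0], [0, 0, 0, 0, 0, 0], [0, 0, 0, 0, 0, 0]]
  ]
}}

```text
clock: 28.25
eef_pos: [467.0, -362.5, 109.5]
eef_rot: [3.139, -0.003, 0.001]
wrist_force: [-0.2, -0.3, 0.0]
finger_gap: 89.4
```

Request:
{"fn": "send_rows", "kwargs": {
  "deltas": [
    [[0, 0, 0, 0, 0, 0], [0, 0, 0, 0, 0, 0], [0, 0, 0, 0, 0, 0], [0, 0, 0, 0, 0, 0], [0, 0, 0, 0, 0, 0], [0, 0, 0, 0, 0, 0], [0, 0, 0, 0, 0, 0], [0, 0, 0, 0, 0, 0], [0, 0, 0, 0, 0, 0], [0, 0, 0, 0, 0, 0]]
  ],
  "jaw": 0,
  "grip_force": 45
}}

```text
clock: 29.25
eef_pos: [467.5, -363.2, 111.5]
eef_rot: [3.138, -0.005, 0.002]
wrist_force: [-0.4, 4.3, 3.4]
finger_gap: 12.8
```

Request:
{"fn": "send_rows", "kwargs": {
  "deltas": [
    [[0, 0, -0.3, 0, 0, 0], [0, 0, -0.6, 0, 0, 0], [0, 0, -0.8, 0, 0, 0], [0, 0, -0.8, 0, 0, 0], [0, 0, -0.6, 0, 0, 0], [0, 0, 0, 0, 0, 0]]
  ]
}}

```text
clock: 29.85
eef_pos: [465.8, -361.9, 240.7]
eef_rot: [3.141, -0.001, 0.002]
wrist_force: [0.1, 1.2, -3.7]
finger_gap: 12.0
```

```bash
python3 -c "
from h import *
t=camera('top');s=camera('scene');save('t8.npy',t);save('s8.npy',s)
crop(s,70,130,270,290,4,'pics/s10.png')
plan([664,1.5,235],1.583,smax=30)"
```

```text
16 rows from [ 465. -361.  237.] 0.002
[[[0.31,-0.57,0.0,-0.03,0.03,-0.99],[0.37,-0.53,0.0,0.0,0.0,-0.99],[0.42,-0.49,0.0,0.0,0.0,-0.99],[0.46,-0.45,0.0,0.0,0.0,-0.99],[0.51,-0.4,0.0,0.0,0.0,-0.99],[0.54,-0.35,0.0,0.0,0.0,-0.99],[0.58,-0.3,0.0,0.0,0.0,-0.99],[0.6,-0.24,0.0,0.0,0.0,-0.99],[0.62,-0.18,0.0,0.0,0.0,-0.99],[0.64,-0.11,0.0,0.0,0.0,-0.99]]]
[[[0.64,-0.05,0.0,0.0,0.0,-0.99],[0.65,0.01,0.0,0.0,0.0,-0.99],[0.64,0.08,0.0,0.0,0.0,-0.99],[0.63,0.14,0.0,0.0,0.0,-0.99],[0.61,0.2,0.0,0.0,0.0,-0.99],[0.59,0.26,0.0,0.0,0.0,-0.99]]]
```

View pics/s10.png

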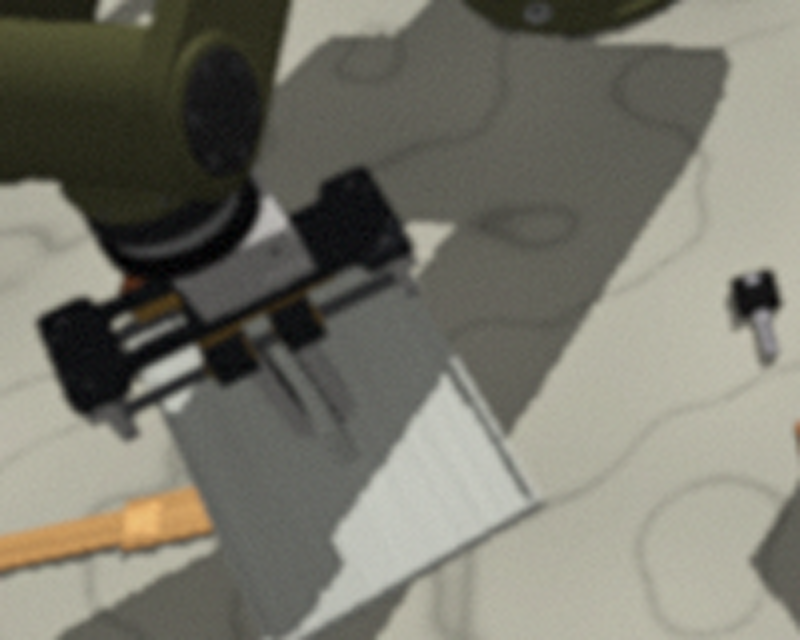

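Request:
{"fn": "send_rows", "kwargs": {
  "deltas": [
    [[0.31, -0.57, -0.03, 0, 0.03, -0.99], [0.37, -0.53, -0.03, 0, 0, -0.99], [0.42, -0.49, -0.03, 0, 0, -0.99], [0.46, -0.45, -0.03, 0, 0, -0.99], [0.51, -0.4, -0.03, 0, 0, -0.99], [0.54, -0.35, -0.03, 0, 0, -0.99], [0.58, -0.3, -0.03, 0, 0, -0.99], [0.6, -0.24, -0.03, 0, 0, -0.99], [0.62, -0.18, -0.03, 0, 0, -0.99], [0.64, -0.11, -0.03, 0, 0, -0.99]]
  ]
}}

```text
clock: 30.95
eef_pos: [584.4, -124.5, 227.9]
eef_rot: [-3.108, 0.001, 1.024]
wrist_force: [-0.4, 0.0, -4.2]
finger_gap: 11.7
```

Request:
{"fn": "send_rows", "kwargs": {
  "deltas": [
    [[0.64, -0.05, -0.02, 0, 0, -0.99], [0.65, 0.01, -0.02, 0, 0, -0.99], [0.64, 0.08, -0.02, 0, 0, -0.99], [0.55, 0.14, 0, 0, 0, -0.9], [0.4, 0.15, 0, 0, 0, -0.6], [0.2, 0.05, 0, 0, 0, -0.3], [0, 0, 0, 0, 0, 0], [0, 0, 0, 0, 0, 0]]
  ]
}}

```text
clock: 31.75
eef_pos: [639.1, -4.6, 213.1]
eef_rot: [-3.088, -0.017, 1.525]
wrist_force: [0.1, 0.6, -3.1]
finger_gap: 11.6
```

```bash
python3 -c "
from h import *
plan([664,1.5,200],1.583,smax=30);print(manip.read_state()['eef_rot'])"
```

```text
1 rows from [639.  -5. 213.] 1.525
[[[0.17,0.63,0.3,-0.5,-0.17,-0.58]]]
[-3.08771734 -0.01719506  1.52527465]
```

Request:
{"fn": "send_rows", "kwargs": {
  "deltas": [
    [[0.08, 0.3, -0.1, -0.25, -0.08, -0.3], [0.07, 0.28, 0, -0.25, -0.08, -0.27], [0, 0.02, 0, -0.04, 0, 0], [0, 0, 0, 0, 0, 0], [0, 0, 0, 0, 0, 0]]
  ]
}}

```text
clock: 32.25
eef_pos: [665.3, -1.4, 216.2]
eef_rot: [3.136, -0.001, 1.583]
wrist_force: [-0.5, -0.2, -4.2]
finger_gap: 11.7
```

```bash
python3 -c "
from h import *
plan([664,1.5,195],1.583,smax=30);print(manip.read_state()['eef_rot'])"
```

```text
1 rows from [665.  -1. 216.] 1.583
[[[0.07,-0.03,0.53,0.05,-0.01,0.0]]]
[ 3.13611333e+00 -9.67729465e-04  1.58277607e+00]
```

Request:
{"fn": "send_rows", "kwargs": {
  "deltas": [
    [[0.07, -0.01, 0.3, 0.03, 0, 0], [0, 0, 0.3, 0, 0, 0], [0, 0, 0.2, 0, 0, 0], [0, 0, 0, 0, 0, 0], [0, 0, 0, 0, 0, 0]]
  ]
}}

```text
clock: 32.75
eef_pos: [664.2, 1.5, 180.1]
eef_rot: [-3.141, -0.001, 1.582]
wrist_force: [0.6, 0.3, -4.1]
finger_gap: 11.9
```

```bash
python3 -c "
from h import *
t=camera('top');s=camera('scene');save('t9.npy',t);save('s9.npy',s)
crop(s,250,150,410,300,5,'pics/s11.png');crop(t,260,130,390,230,6,'pics/t11.png')
plan([664,1.5,175],1.583,smax=30);print(manip.read_state()['eef_rot'])"
```

```text
1 rows from [664.   1. 180.] 1.582
[[[0.0,0.0,0.14,0.0,-0.01,-0.01]]]
[ 3.14138956e+00 -1.17886408e-03  1.58198300e+00]
```

View pics/s11.png

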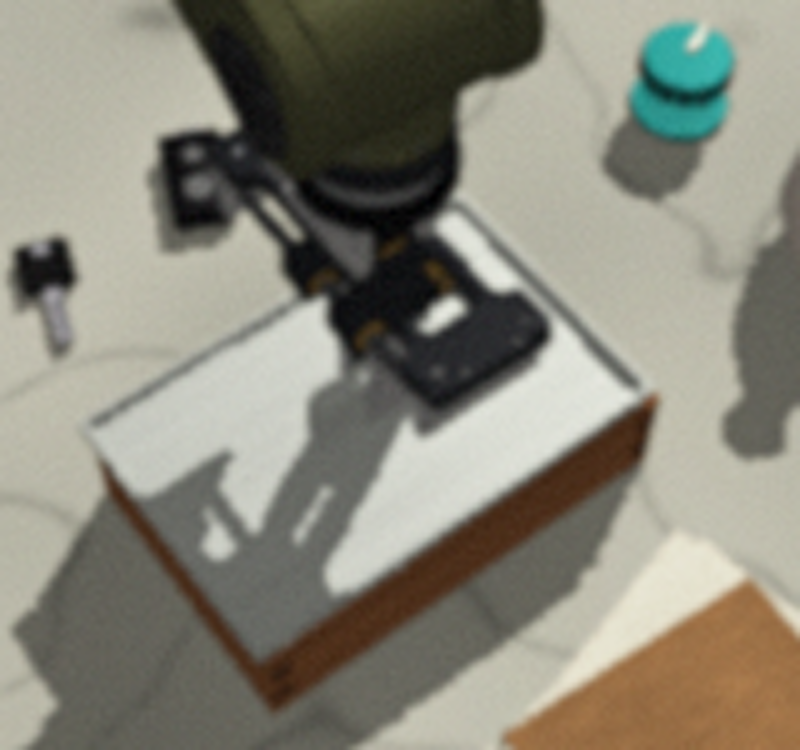

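View pics/t11.png

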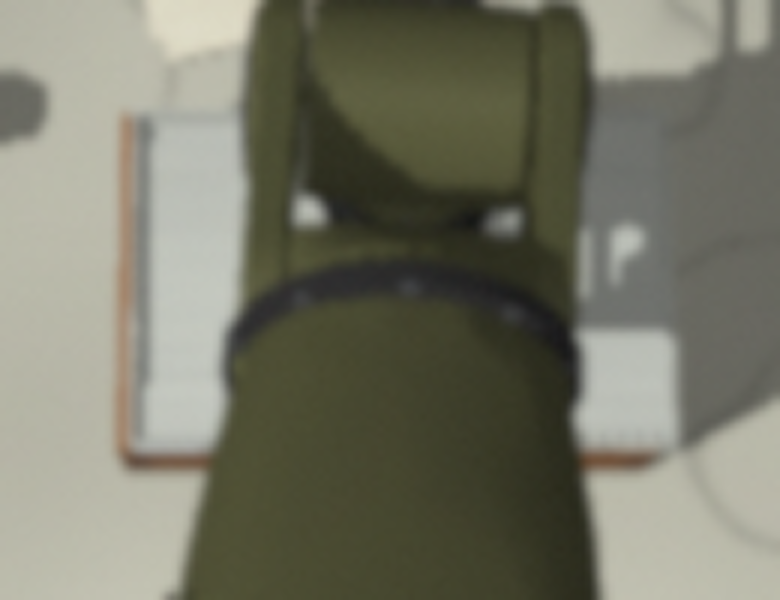

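Run:
```python
from h import *
t=load("t9.npy");s=load("s9.npy")
F=lambda l,ou,ov,k:[None if m is None else (ou+(m[0]+.5)/k-.5,ov+(m[1]+.5)/k-.5) for m in l]
# own x=+y world: ++:(y+,x-) +-:(y+,x+) --:(y-,x+) -+:(y-,x-)
tt=F([(131,455),(137,115),None,(681,450)],260,130,6)
ss=F([(455,200),(654,397),(262,664),(90,430)],250,150,5)
for o in([(t,tt)],[(s,ss)],[(t,tt),(s,ss)]): print(fitrect(o,76,250,160,[664,0,1.58]))
```

```text
(array([663.91363345,  -3.80721604,   1.58854425]), [[0.3, -0.1], [-0.3, -0.1], [0.0, 0.2]])
(array([667.1682278 ,  -4.85756269,   1.59098275]), [[1.3, -0.4], [0.5, -0.8], [-0.3, 0.4], [-1.9, 0.3]])
(array([665.59244608,  -4.28049137,   1.59309561]), [[0.6, -0.5], [-0.3, -0.5], [0.3, -0.6], [1.0, -0.9], [0.2, -1.5], [-0.3, -0.2], [-2.1, -0.1]])
```

Request:
{"fn": "send_rows", "kwargs": {
  "deltas": [
    [[0.16, 0.02, 0, 0, 0, 0], [0, 0, 0.04, 0, 0, 0], [0, 0, 0, 0, 0, 0], [0, 0, 0, 0, 0, 0]]
  ]
}}

```text
clock: 33.25
eef_pos: [665.4, 8.6, 180.0]
eef_rot: [3.139, -0.001, 1.582]
wrist_force: [0.3, -0.5, -4.4]
finger_gap: 11.4
```

```bash
python3 -c "
from h import *
t=camera('top');s=camera('scene');save('t10.npy',t);save('s10.npy',s)
crop(s,250,150,410,300,5,'pics/s12.png');crop(t,260,130,390,230,6,'pics/t12.png')
z=manip.read_state();print(z['eef_pos'],z['eef_rot'],z['wrist_force'])"
```

```text
[665.33321296   8.5164295  179.9449182 ] [ 3.13948030e+00 -1.03631279e-03  1.58206825e+00] [ 0.1500132  -0.41347353 -4.71166118]
```

View pics/s12.png

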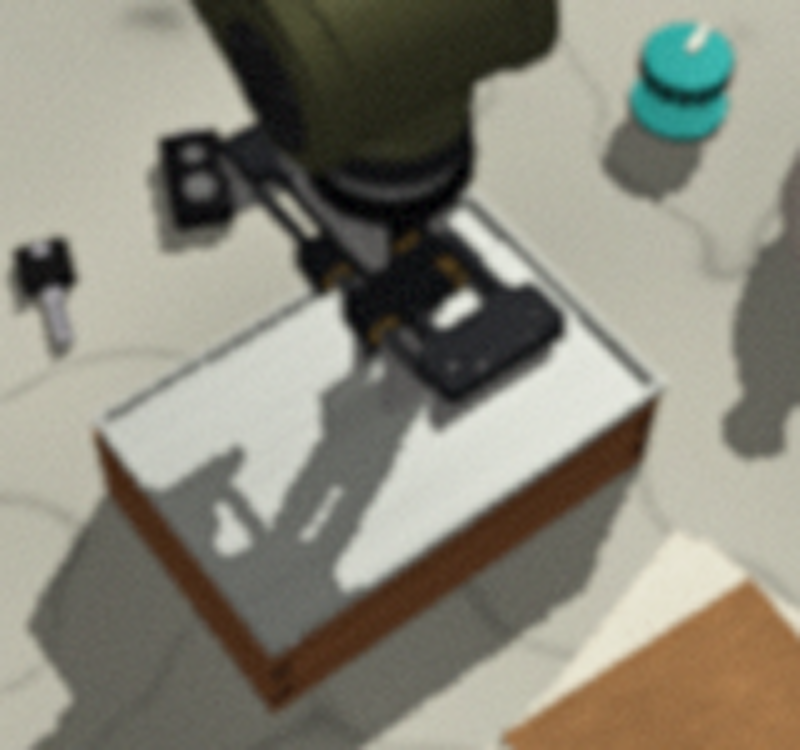

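View pics/t12.png

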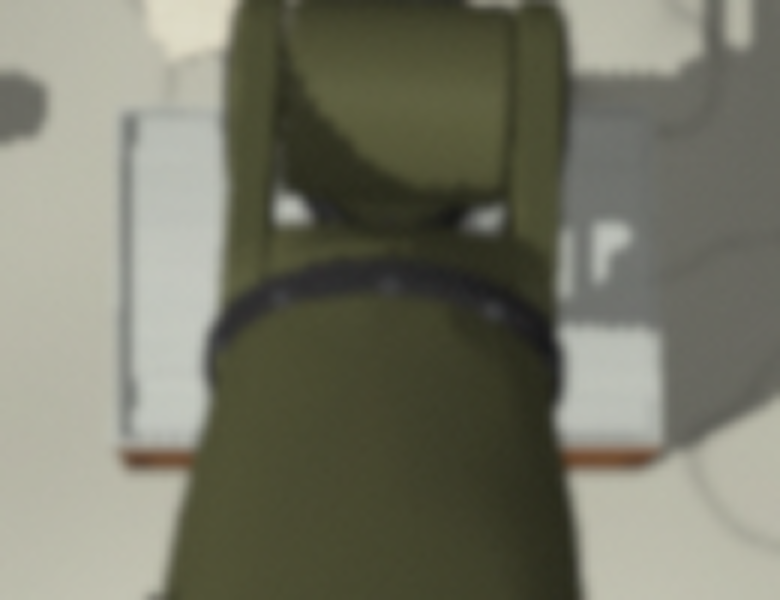

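Run:
```python
from h import *
t=load("t10.npy");s=load("s10.npy")
for x in(664,666,668,670):
    print(x,[round((w2p(t,[x-80,80,z])[1]-130+.5)*6,0) for z in(0,64,68,78)],[round((w2p(t,[x+80,110,z])[1]-130+.5)*6,0) for z in(0,64,68,78)])
F=lambda l,ou,ov,k:[None if m is None else (ou+(m[0]+.5)/k-.5,ov+(m[1]+.5)/k-.5) for m in l]
tt=F([(116,452),(121,112),None,(664,445)],260,130,6)
ss=F([(472,205),(662,385),(276,654),(96,430)],250,150,5)
for o in([(t,tt)],[(s,ss)],[(t,tt),(s,ss)]): print(fitrect(o,76,250,160,[664,0,1.58]))
```

```text
664 [np.float64(475.0), np.float64(455.0), np.float64(454.0), np.float64(450.0)] [np.float64(154.0), np.float64(118.0), np.float64(115.0), np.float64(109.0)]
666 [np.float64(471.0), np.float64(451.0), np.float64(449.0), np.float64(446.0)] [np.float64(151.0), np.float64(114.0), np.float64(111.0), np.float64(105.0)]
668 [np.float64(467.0), np.float64(446.0), np.float64(445.0), np.float64(441.0)] [np.float64(147.0), np.float64(110.0), np.float64(107.0), np.float64(101.0)]
670 [np.float64(463.0), np.float64(442.0), np.float64(441.0), np.float64(437.0)] [np.float64(143.0), np.float64(106.0), np.float64(103.0), np.float64(97.0)]
(array([665.65912954,   3.65336865,   1.59150254]), [[0.2, -0.2], [-0.4, -0.1], [0.2, 0.2]])
(array([668.14359085,   2.10723031,   1.5971503 ]), [[-0.2, -2.4], [1.1, 0.2], [-0.0, 1.2], [-0.6, -0.5]])
(array([666.71637473,   3.09397201,   1.59457788]), [[0.5, -0.4], [-0.3, -0.3], [0.5, -0.3], [-0.1, -2.8], [1.1, -0.3], [-0.2, 0.5], [-0.6, -1.2]])
```

Request:
{"fn": "send_rows", "kwargs": {
  "deltas": [
    [[-0.02, 0, 0.06, 0, 0, 0], [0, 0, 0.06, 0, 0, 0], [0, 0, 0.04, 0, 0, 0], [0, 0, 0, 0, 0, 0], [0, 0, 0, 0, 0, 0]]
  ]
}}

```text
clock: 33.85
eef_pos: [665.4, 7.4, 176.1]
eef_rot: [3.138, -0.002, 1.582]
wrist_force: [-0.0, 0.0, -3.9]
finger_gap: 11.5
```

Request:
{"fn": "send_rows", "kwargs": {
  "deltas": [
    [[0, 0, 0.05, 0, 0, 0], [0, 0, 0, 0, 0, 0], [0, 0, 0, 0, 0, 0]]
  ]
}}

```text
clock: 34.15
eef_pos: [665.6, 7.4, 175.8]
eef_rot: [3.137, -0.002, 1.581]
wrist_force: [-0.8, -1.0, -2.0]
finger_gap: 11.5
```

Request:
{"fn": "send_rows", "kwargs": {
  "deltas": [
    [[0, 0, 0.06, 0, 0, 0], [0, 0, 0, 0, 0, 0], [0, 0, 0, 0, 0, 0]]
  ]
}}

```text
clock: 34.45
eef_pos: [665.7, 7.4, 175.9]
eef_rot: [3.136, -0.002, 1.582]
wrist_force: [0.3, -0.4, -1.4]
finger_gap: 11.8
```

Request:
{"fn": "send_rows", "kwargs": {
  "deltas": [
    [[0, 0, 0, 0, 0, 0], [0, 0, 0, 0, 0, 0], [0, 0, 0, 0, 0, 0], [0, 0, -0.3, 0, 0, 0], [0, 0, -0.8, 0, 0, 0], [0, 0, -0.8, 0, 0, 0], [0, 0, 0, 0, 0, 0]]
  ],
  "jaw": 0.7
}}

```text
clock: 35.15
eef_pos: [665.6, 7.1, 256.0]
eef_rot: [3.135, -0.001, 1.581]
wrist_force: [0.5, 0.2, -0.1]
finger_gap: 63.9
```

```bash
python3 -c "
from h import *
plan([443,28,190],1.2,smax=30)"
```

```text
8 rows from [666.   7. 256.] 1.581
[[[0.07,-0.7,0.2,0.07,-0.01,0.48],[0.04,-0.7,0.2,0.0,0.0,0.48],[0.01,-0.7,0.2,0.0,0.0,0.48],[-0.03,-0.7,0.2,0.0,0.0,0.48],[-0.06,-0.7,0.2,0.0,0.0,0.48],[-0.09,-0.69,0.2,0.0,0.0,0.48],[-0.13,-0.69,0.2,0.0,0.0,0.48],[-0.16,-0.68,0.2,0.0,0.0,0.48]]]
```

```bash
python3 -c "
from h import *
plan([430,190,240],2.6,smax=36)"
```

```text
11 rows from [666.   7. 256.] 1.581
[[[0.42,-0.53,0.03,0.07,-0.01,-0.93],[0.47,-0.49,0.03,0.0,0.0,-0.93],[0.51,-0.44,0.03,0.0,0.0,-0.93],[0.55,-0.4,0.03,0.0,0.0,-0.93],[0.59,-0.34,0.03,0.0,0.0,-0.93],[0.61,-0.29,0.04,0.0,0.0,-0.93],[0.64,-0.23,0.04,0.0,0.0,-0.93],[0.66,-0.17,0.04,0.0,0.0,-0.93],[0.67,-0.11,0.04,0.0,0.0,-0.93],[0.68,-0.05,0.04,0.0,0.0,-0.93]]]
[[[0.68,0.02,0.04,0.0,0.0,-0.93]]]
```

Request:
{"fn": "send_rows", "kwargs": {
  "deltas": [
    [[0.42, -0.53, 0.03, 0.07, 0, -0.93], [0.47, -0.49, 0.03, 0, 0, -0.93], [0.51, -0.44, 0.03, 0, 0, -0.93], [0.55, -0.4, 0.03, 0, 0, -0.93], [0.59, -0.34, 0.03, 0, 0, -0.93], [0.61, -0.29, 0.04, 0, 0, -0.93], [0.64, -0.23, 0.04, 0, 0, -0.93], [0.66, -0.17, 0.04, 0, 0, -0.93], [0.4, -0.1, 0.04, 0, 0, -0.93], [0.2, 0, 0.04, 0, 0, -0.93]]
  ]
}}

```text
clock: 36.15
eef_pos: [464.5, 155.8, 243.4]
eef_rot: [3.138, 0.003, 2.545]
wrist_force: [0.2, 0.2, -1.4]
finger_gap: 65.6
```

```bash
python3 -c "
from h import *
t=camera('top');s=camera('scene');save('t11.npy',t);save('s11.npy',s)
crop(s,230,150,410,300,4.4,'pics/s13.png');crop(t,260,130,390,280,4,'pics/t13.png')
z=manip.read_state();print(z['eef_pos'],z['eef_rot'])"
```

```text
[465.00707441 155.67393145 243.32119233] [3.13844097 0.00328176 2.54326076]
```

View pics/s13.png

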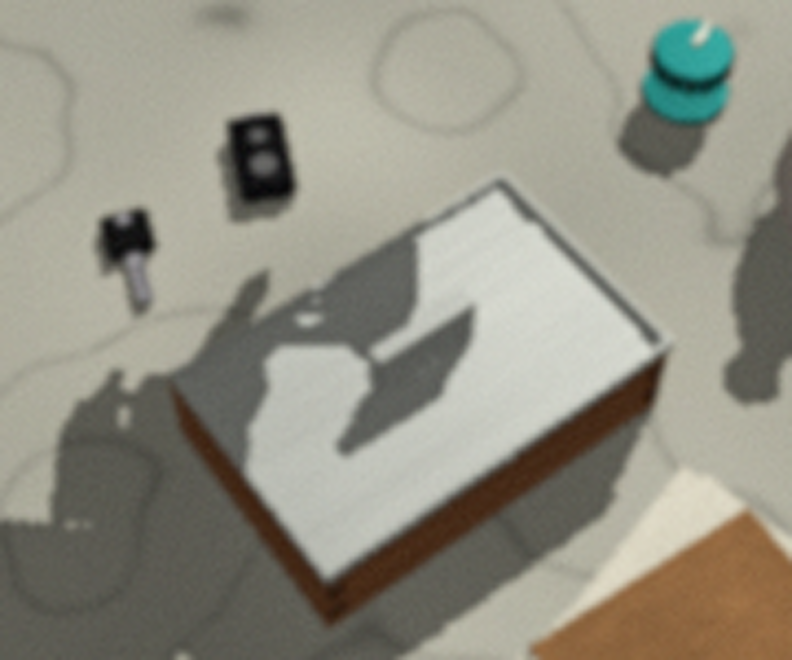

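View pics/t13.png

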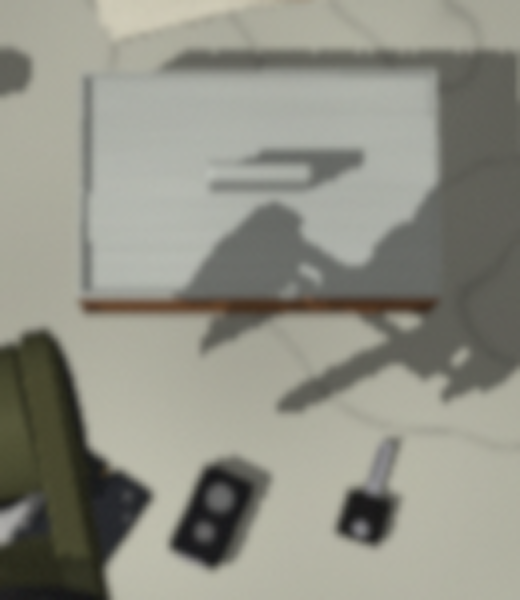

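Run:
```python
from h import *
t=load("t11.npy");s=load("s11.npy")
F=lambda l,ou,ov,k:[None if m is None else (ou+(m[0]+.5)/k-.5,ov+(m[1]+.5)/k-.5) for m in l]
tt=F([(82,301),(85,74),(436,70),(440,298)],260,130,4)
ss=F([(502,180),(668,346),(326,583),(172,384)],230,150,4.4)
for o in([(t,tt)],[(s,ss)],[(t,tt),(s,ss)]): print(fitrect(o,72,250,160,[664,0,1.58]))
def ov(cam,u0,v0,u1,v1,k,P,name):
    f=cv2.resize(np.ascontiguousarray(cam["frame"][v0:v1,u0:u1,::-1]),None,fx=k,fy=k,interpolation=cv2.INTER_CUBIC)
    x,y,a=P;c,sn=np.cos(a),np.sin(a)
    for L,W,z in((250,160,0),(250,160,64),(250,160,74)):
        q=[w2p(cam,[x+c*i-sn*j,y+sn*i+c*j,z]) for i,j in((L/2,W/2),(L/2,-W/2),(-L/2,-W/2),(-L/2,W/2))]
        q=((np.array(q)-[u0,v0]+.5)*k-.5); cv2.polylines(f,[np.round(q*8).astype(int)],True,(0,255,0),1,cv2.LINE_AA,3)
    cv2.imwrite(name,f)
ov(t,270,140,380,215,7,(668.1,3,1.584),"pics/o3.png");ov(s,265,185,390,295,6,(664,1.8,1.582),"pics/o4.png")
```

```text
(array([666.69618541,   2.36500137,   1.59096183]), [[-0.5, -0.3], [-1.0, 0.1], [0.4, 0.5], [1.1, -0.2]])
(array([ 6.68728515e+02, -1.70722407e-01,  1.59178397e+00]), [[-0.2, -0.8], [1.0, 0.2], [0.2, 0.8], [-1.0, -0.6]])
(array([667.504852  ,   1.06626702,   1.59090352]), [[0.0, -0.6], [-0.5, -0.2], [0.9, 0.2], [1.6, -0.5], [-0.1, -1.3], [1.1, -0.3], [0.3, 0.1], [-0.8, -1.2]])
```

View pics/o3.png

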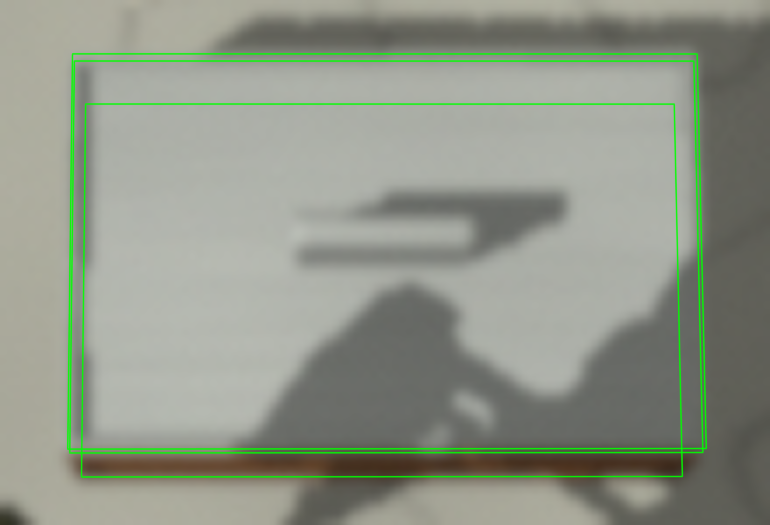

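View pics/o4.png

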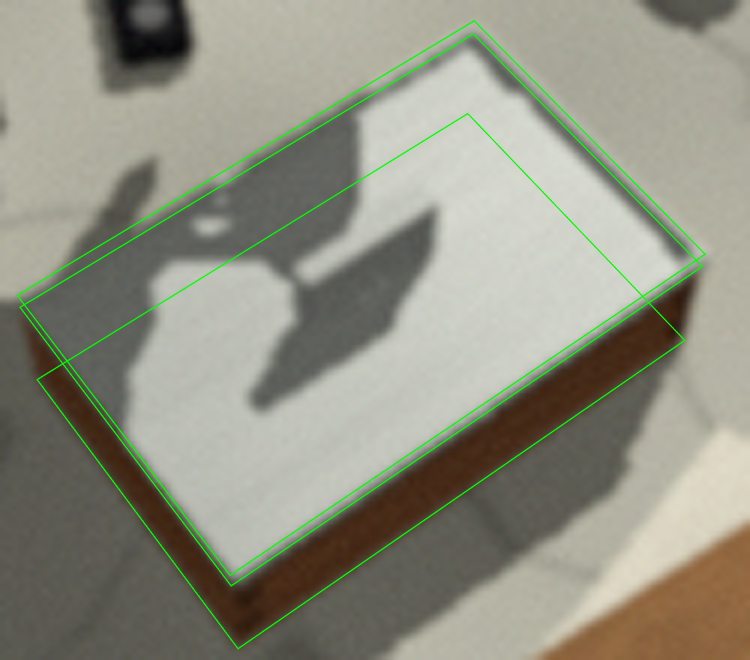

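Run:
```python
from h import *
t=load("t11.npy");s=load("s11.npy")
F=lambda l,ou,ov,k:[None if m is None else (ou+(m[0]+.5)/k-.5,ov+(m[1]+.5)/k-.5) for m in l]
T=lambda l:F(l,260,130,4); S=lambda l:F(l,230,150,4.4)
tt=T([(212,460),(252,476),(212,568),(170,545)]);ss=S([(294,185),(243,200),(228,122),(280,115)])
for o in([(t,tt)],[(s,ss)],[(t,tt),(s,ss)]): print("fob",fitrect(o,16,68,40,[443,28,-.5]))
tt=T([(350,487),(398,500),(378,547),(336,534)]);ss=S([(154,248),(106,257),(100,218),(148,210)])
for o in([(t,tt)],[(s,ss)],[(t,tt),(s,ss)]): print("key",fitrect(o,10,36,34,[443,-75,-.4]))
print("tip",p2w(t,*T([(393,438)])[0],5),p2w(s,*S([(145,308)])[0],5))
```

```text
fob (array([ 4.42707661e+02,  3.39350174e+01, -4.16524454e-01]), [[-1.6, -0.9], [1.3, 0.9], [1.3, 0.1], [-1.1, -0.1]])
fob (array([ 4.41215187e+02,  3.02988931e+01, -4.08038165e-01]), [[1.1, 0.7], [-0.6, -0.4], [-0.7, 0.2], [0.3, -0.5]])
fob (array([ 4.42111431e+02,  3.15186707e+01, -4.13624462e-01]), [[-0.7, -0.7], [2.1, 1.1], [2.2, 0.3], [-0.3, 0.1], [1.5, 0.7], [-0.1, -0.4], [-0.1, 0.1], [0.9, -0.4]])
key (array([ 4.40694796e+02, -7.52700949e+01, -3.09499673e-01]), [[0.1, -0.5], [-0.5, 0.1], [0.7, 0.5], [-0.3, -0.1]])
key (array([ 4.40074845e+02, -7.66137621e+01, -4.03090502e-01]), [[0.4, 0.4], [-0.3, 0.5], [-0.3, -0.3], [0.2, -0.6]])
key (array([ 4.40392640e+02, -7.58801502e+01, -3.49623253e-01]), [[0.6, -0.5], [-0.1, 0.5], [0.6, 0.7], [-0.2, -0.3], [1.0, 0.0], [0.4, 0.6], [-0.3, -0.1], [0.1, -0.8]])
tip [497.17922331 -95.51820992   5.        ] [495.91320743 -96.32398567   5.        ]
```

```bash
python3 -c "
from h import *
plan([442,31.5,180],2.70,smax=25)"
```

```text
6 rows from [465. 156. 243.] 2.543
[[[-0.21,-0.48,0.26,0.03,0.03,-0.26],[-0.2,-0.49,0.26,0.0,0.0,-0.26],[-0.19,-0.49,0.26,0.0,0.0,-0.26],[-0.17,-0.5,0.26,0.0,0.0,-0.26],[-0.16,-0.5,0.26,0.0,0.0,-0.26],[-0.15,-0.51,0.26,0.0,0.0,-0.26]]]
```

Request:
{"fn": "send_rows", "kwargs": {
  "deltas": [
    [[-0.21, -0.48, 0.26, 0.03, 0.03, -0.26], [-0.2, -0.49, 0.26, 0, 0, -0.26], [-0.19, -0.49, 0.26, 0, 0, -0.26], [-0.17, -0.5, 0.26, 0, 0, -0.26], [-0.16, -0.5, 0.26, 0, 0, -0.26], [-0.1, -0.4, 0.1, 0, 0, -0.26], [0, 0, 0, 0, 0, 0], [0, 0, 0, 0, 0, 0]]
  ],
  "jaw": 0.75
}}

```text
clock: 37.05
eef_pos: [443.8, 29.8, 186.9]
eef_rot: [3.139, 0.004, 2.678]
wrist_force: [0.4, 0.5, 0.1]
finger_gap: 70.5
```

```bash
python3 -c "
from h import *
plan([442,31.5,130],2.70,smax=25);print(manip.read_state()['eef_rot'])"
```

```text
3 rows from [444.  30. 187.] 2.678
[[[0.02,0.0,0.47,0.02,0.04,-0.07],[0.02,0.0,0.47,0.0,0.0,-0.07],[0.02,0.01,0.47,0.0,0.0,-0.07]]]
[3.13949442 0.00369434 2.67832494]
```

Request:
{"fn": "send_rows", "kwargs": {
  "deltas": [
    [[0.03, 0, 0.4, 0.02, 0.04, -0.2], [0.03, 0, 0.5, 0, 0, 0], [0, 0, 0.5, 0, 0, 0], [0, 0, 0.3, 0, 0, 0], [0, 0, 0, 0, 0, 0], [0, 0, 0, 0, 0, 0]]
  ]
}}

```text
clock: 37.65
eef_pos: [445.2, 34.0, 119.4]
eef_rot: [3.139, 0.005, 2.69]
wrist_force: [0.3, 0.6, -0.7]
finger_gap: 70.6
```

```bash
python3 -c "
from h import *
s=camera('scene');save('s12.npy',s);crop(s,240,130,340,230,6,'pics/s14.png')
plan([442,31.5,101],2.70,smax=25);print(manip.read_state()['eef_rot'])"
```

```text
1 rows from [445.  34. 120.] 2.69
[[[0.05,-0.09,0.46,0.03,0.05,-0.1]]]
[3.1386174  0.0050898  2.69037266]
```

View pics/s14.png

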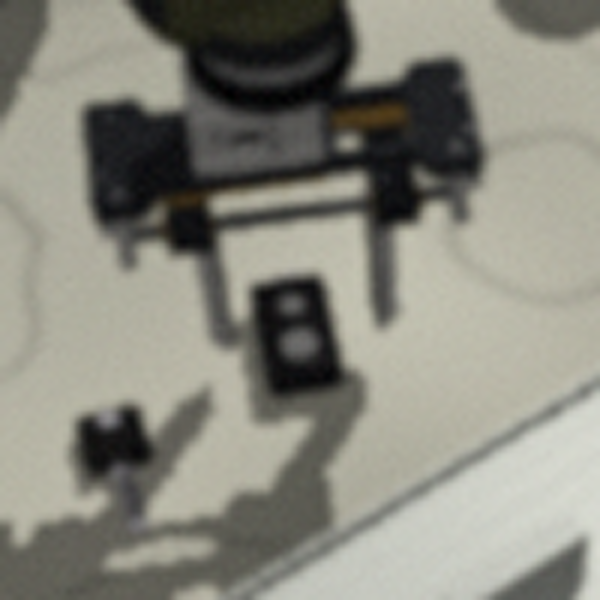

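Request:
{"fn": "send_rows", "kwargs": {
  "deltas": [
    [[0.05, -0.06, 0.22, 0.03, 0.04, -0.1], [0, 0, 0.22, 0, 0, 0], [0, 0, 0, 0, 0, 0], [0, 0, 0, 0, 0, 0]]
  ]
}}

```text
clock: 38.1
eef_pos: [442.9, 32.8, 101.9]
eef_rot: [3.141, 0.003, 2.701]
wrist_force: [0.2, -0.4, -0.1]
finger_gap: 70.7
```

Request:
{"fn": "send_rows", "kwargs": {
  "deltas": [
    [[0, 0, 0, 0, 0, 0], [0, 0, 0, 0, 0, 0], [0, 0, 0, 0, 0, 0], [0, 0, 0, 0, 0, 0], [0, 0, 0, 0, 0, 0], [0, 0, 0, 0, 0, 0]]
  ],
  "jaw": 0,
  "grip_force": 15
}}

```text
clock: 38.7
eef_pos: [443.2, 32.7, 102.5]
eef_rot: [3.14, 0.004, 2.7]
wrist_force: [0.3, 0.0, -0.9]
finger_gap: 40.0
```

Request:
{"fn": "send_rows", "kwargs": {
  "deltas": [
    [[0, 0, -0.5, 0, 0, 0], [0, 0, -1, 0, 0, 0], [0, 0, -1, 0, 0, 0], [0, 0, -0.8, 0, 0, 0], [0, 0, 0, 0, 0, 0]]
  ]
}}

```text
clock: 39.2
eef_pos: [441.9, 32.8, 238.5]
eef_rot: [-3.141, 0.001, 2.7]
wrist_force: [0.4, -0.2, -0.8]
finger_gap: 40.3
```

```bash
python3 -c "
from h import *
s=camera('scene');save('s13.npy',s);crop(s,230,100,360,230,5,'pics/s15.png')
plan([666,76,225],1.6,smax=30);print(manip.read_state()['eef_rot'])"
```

```text
12 rows from [441.  33. 237.] 2.7
[[[-0.38,0.28,0.02,-0.01,-0.01,0.92],[-0.36,0.32,0.02,0.0,0.0,0.92],[-0.33,0.35,0.02,0.0,0.0,0.92],[-0.29,0.38,0.02,0.0,0.0,0.92],[-0.26,0.4,0.02,0.0,0.0,0.92],[-0.22,0.42,0.02,0.0,0.0,0.92],[-0.18,0.44,0.02,0.0,0.0,0.92],[-0.14,0.46,0.02,0.0,0.0,0.92],[-0.1,0.47,0.02,0.0,0.0,0.92],[-0.05,0.47,0.02,0.0,0.0,0.92]]]
[[[-0.01,0.48,0.02,0.0,0.0,0.92],[0.03,0.48,0.02,0.0,0.0,0.92]]]
[-3.14034694e+00 -1.33174506e-03  2.70022892e+00]
```

View pics/s15.png

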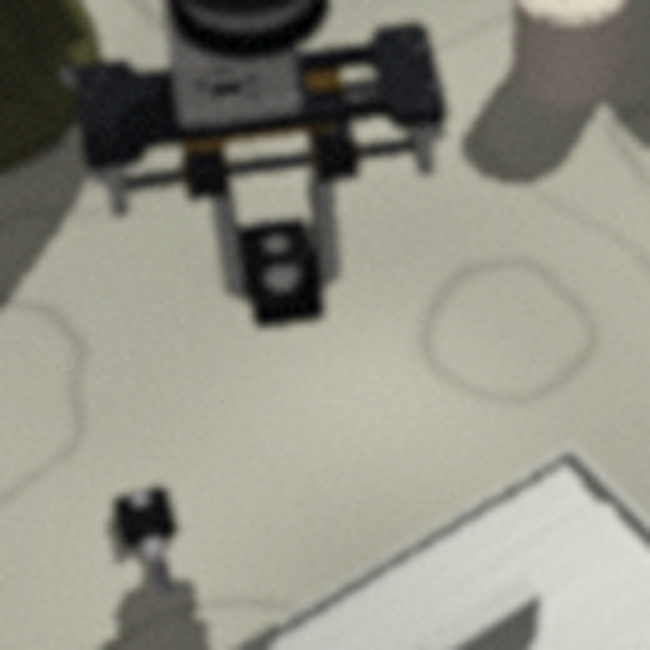

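Request:
{"fn": "send_rows", "kwargs": {
  "deltas": [
    [[-0.38, 0.28, 0, 0, 0, 0.92], [-0.36, 0.32, 0, 0, 0, 0.92], [-0.33, 0.35, 0, 0, 0, 0.92], [-0.29, 0.38, 0, 0, 0, 0.92], [-0.26, 0.4, 0, 0, 0, 0.92], [-0.22, 0.42, 0, 0, 0, 0.92], [-0.18, 0.44, 0, 0, 0, 0.92], [-0.14, 0.46, 0, 0, 0, 0.92], [-0.1, 0.47, 0, 0, 0, 0.92], [-0.05, 0.47, 0, 0, 0, 0.92]]
  ]
}}

```text
clock: 40.25
eef_pos: [631.1, 67.3, 215.9]
eef_rot: [-3.117, -0.003, 1.744]
wrist_force: [-0.6, -0.1, -0.9]
finger_gap: 40.3
```

Request:
{"fn": "send_rows", "kwargs": {
  "deltas": [
    [[-0.01, 0.48, 0, 0, 0, 0.92], [0, 0.4, 0, 0, 0, 0.92], [0, 0.1, 0, 0, 0, 0], [0, 0, 0, 0, 0, 0], [0, 0, 0, 0, 0, 0]]
  ]
}}

```text
clock: 40.75
eef_pos: [670.3, 71.6, 203.8]
eef_rot: [-3.104, 0.003, 1.555]
wrist_force: [-0.9, 0.1, -1.5]
finger_gap: 40.1
```

```bash
python3 -c "
from h import *
plan([666,78,200],1.58,smax=60);print(manip.read_state()['eef_rot'])"
```

```text
1 rows from [670.  72. 204.] 1.555
[[[0.16,-0.11,0.1,-0.38,0.03,-0.25]]]
[-3.10390886e+00  2.62786514e-03  1.55549254e+00]
```

Request:
{"fn": "send_rows", "kwargs": {
  "deltas": [
    [[0.16, -0.1, 0, -0.36, 0.03, -0.25], [0, 0, 0.1, 0, 0, 0], [0, 0, 0.3, 0, 0, 0], [0, 0, 0.2, 0, 0, 0], [0, 0, 0, 0, 0, 0], [0, 0, 0, 0, 0, 0]]
  ]
}}

```text
clock: 41.35
eef_pos: [664.4, 77.2, 176.7]
eef_rot: [-3.136, -0.0, 1.585]
wrist_force: [0.3, 0.2, 0.4]
finger_gap: 40.1
```

```bash
python3 -c "
from h import *
s=camera('scene');save('s14.npy',s);crop(s,260,150,390,280,5,'pics/s16.png')
plan([666,78,172],1.58,smax=60);print(manip.read_state()['eef_rot'],manip.read_state()['wrist_force'])"
```

```text
1 rows from [664.  77. 177.] 1.584
[[[0.02,0.04,0.12,-0.05,0.0,0.04]]]
[-3.13619132e+00 -4.79692104e-04  1.58443843e+00] [-0.01616843  0.07870745 -0.97105727]
```

View pics/s16.png

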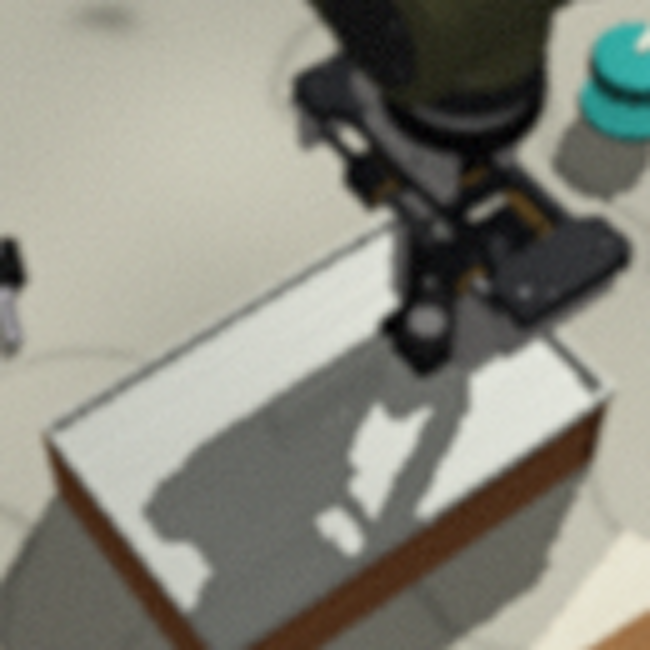

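Request:
{"fn": "send_rows", "kwargs": {
  "deltas": [
    [[0.06, 0.02, 0, -0.04, 0, 0], [0, 0, 0.09, 0, 0, 0], [0, 0, 0, 0, 0, 0], [0, 0, 0, 0, 0, 0]]
  ]
}}

```text
clock: 41.8
eef_pos: [665.5, 79.8, 173.4]
eef_rot: [-3.142, -0.001, 1.584]
wrist_force: [0.3, 0.3, -1.1]
finger_gap: 39.8
```

Request:
{"fn": "send_rows", "kwargs": {
  "deltas": [
    [[0, 0, 0, 0, 0, 0], [0, 0, 0, 0, 0, 0], [0, 0, -0.3, 0, 0, 0], [0, 0, -1, 0, 0, 0], [0, 0, -0.9, 0, 0, 0], [0, 0, 0, 0, 0, 0]]
  ],
  "jaw": 0.7
}}

```text
clock: 42.4
eef_pos: [665.4, 79.6, 267.1]
eef_rot: [3.141, -0.001, 1.584]
wrist_force: [0.1, 0.8, 0.3]
finger_gap: 65.7
```

```bash
python3 -c "
from h import *
plan([440.5,-76,200],2.80,smax=30)"
```

```text
13 rows from [665.  80. 267.] 1.584
[[[-0.29,-0.44,0.13,0.0,-0.01,-0.94],[-0.25,-0.46,0.13,0.0,0.0,-0.94],[-0.21,-0.48,0.13,0.0,0.0,-0.94],[-0.16,-0.5,0.13,0.0,0.0,-0.94],[-0.11,-0.51,0.13,0.0,0.0,-0.94],[-0.07,-0.52,0.13,0.0,0.0,-0.94],[-0.02,-0.53,0.13,0.0,0.0,-0.94],[0.03,-0.53,0.13,0.0,0.0,-0.94],[0.08,-0.52,0.13,0.0,0.0,-0.94],[0.13,-0.51,0.13,0.0,0.0,-0.94]]]
[[[0.18,-0.5,0.13,0.0,0.0,-0.94],[0.22,-0.48,0.13,0.0,0.0,-0.94],[0.27,-0.45,0.13,0.0,0.0,-0.94]]]
```

Request:
{"fn": "send_rows", "kwargs": {
  "deltas": [
    [[-0.29, -0.44, 0, 0, 0, -0.94], [-0.25, -0.46, 0.1, 0, 0, -0.94], [-0.21, -0.48, 0.13, 0, 0, -0.94], [-0.16, -0.5, 0.13, 0, 0, -0.94], [-0.11, -0.51, 0.13, 0, 0, -0.94], [-0.07, -0.52, 0.13, 0, 0, -0.94], [-0.02, -0.53, 0.13, 0, 0, -0.94], [0.03, -0.53, 0.13, 0, 0, -0.94], [0.08, -0.52, 0.13, 0, 0, -0.94], [0.13, -0.51, 0.13, 0, 0, -0.94]]
  ]
}}

```text
clock: 43.4
eef_pos: [488.9, -46.3, 224.2]
eef_rot: [3.137, 0.007, 2.563]
wrist_force: [0.5, -0.4, -0.2]
finger_gap: 65.8
```

Request:
{"fn": "send_rows", "kwargs": {
  "deltas": [
    [[0.18, -0.5, 0.13, 0, 0, -0.94], [0.2, -0.3, 0.1, 0, 0, -0.94], [0.05, -0.1, 0, 0, 0, -0.5], [0, 0, 0, 0, 0, 0], [0, 0, 0, 0, 0, 0]]
  ]
}}

```text
clock: 43.9
eef_pos: [452.9, -71.0, 215.5]
eef_rot: [3.138, 0.009, 2.81]
wrist_force: [0.4, -0.1, -0.7]
finger_gap: 65.7
```

```bash
python3 -c "
from h import *
t=camera('top');s=camera('scene');save('t15.npy',t);save('s15.npy',s)
crop(s,220,130,400,290,4.4,'pics/s17.png');crop(t,260,130,390,280,4,'pics/t17.png')
plan([440.5,-76,130],2.80,smax=30);print(manip.read_state()['eef_rot'])"
```

```text
3 rows from [453. -71. 215.] 2.811
[[[0.09,-0.08,0.71,0.03,0.09,0.04],[0.09,-0.08,0.71,0.0,0.0,0.04],[0.09,-0.08,0.71,0.0,0.0,0.04]]]
[3.13838339 0.00897843 2.81050861]
```

View pics/s17.png

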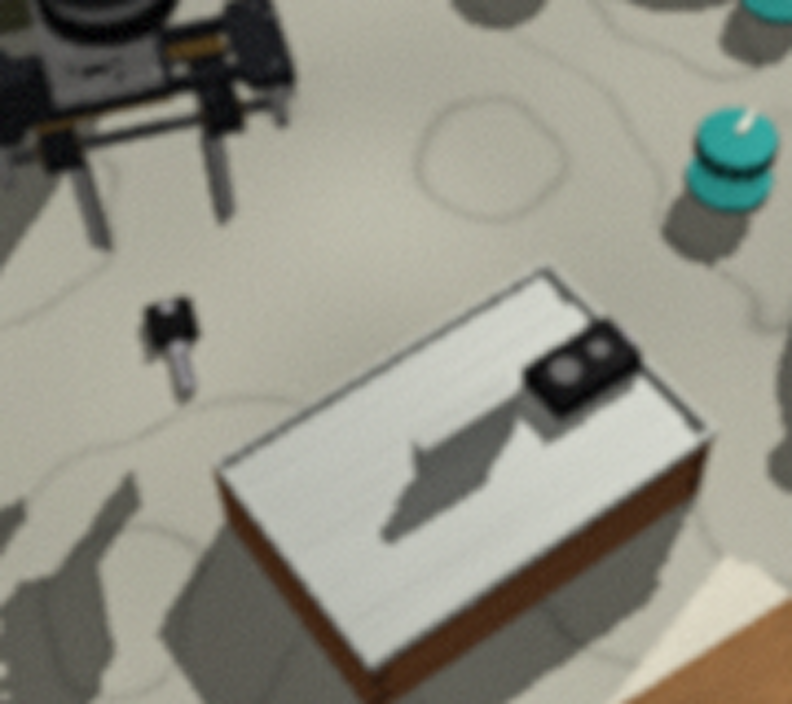

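View pics/t17.png

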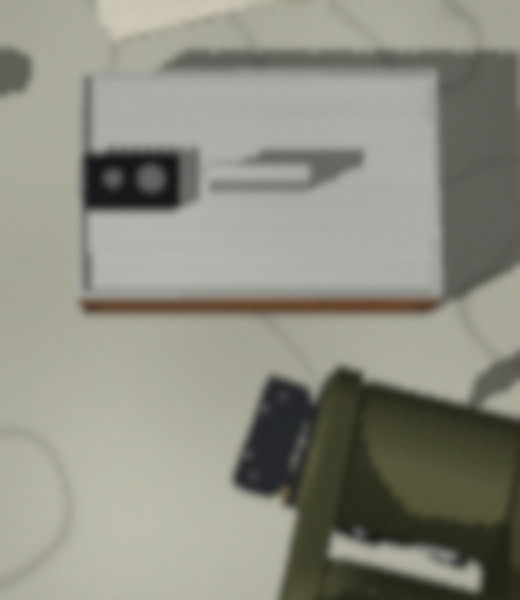

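Run:
```python
from h import *
t=load("t15.npy");s=load("s15.npy")
T=lambda x,y:(260+(x+.5)/4-.5,130+(y+.5)/4-.5); S=lambda x,y:(220+(x+.5)/4.4-.5,130+(y+.5)/4.4-.5)
for n,p in(("L",(85,181)),("R",(181,181)),("trayL",(84,180)),("barL",(209,177)),("barR",(311,175))): print(n,[p2w(t,*T(*p),z).round(1)[:2].tolist() for z in(74,86,108)])
crop(s,320,180,390,240,11,'pics/s18.png');crop(t,270,150,330,200,12,'pics/t18.png')
```

```text
L [[667.2, 124.3], [664.4, 123.3], [659.4, 121.6]]
R [[668.0, 57.8], [665.3, 57.6], [660.3, 57.1]]
trayL [[667.9, 125.0], [665.1, 124.0], [660.1, 122.3]]
barL [[671.1, 38.5], [668.3, 38.4], [663.3, 38.3]]
barR [[673.5, -32.2], [670.6, -31.5], [665.5, -30.3]]
```

View pics/s18.png

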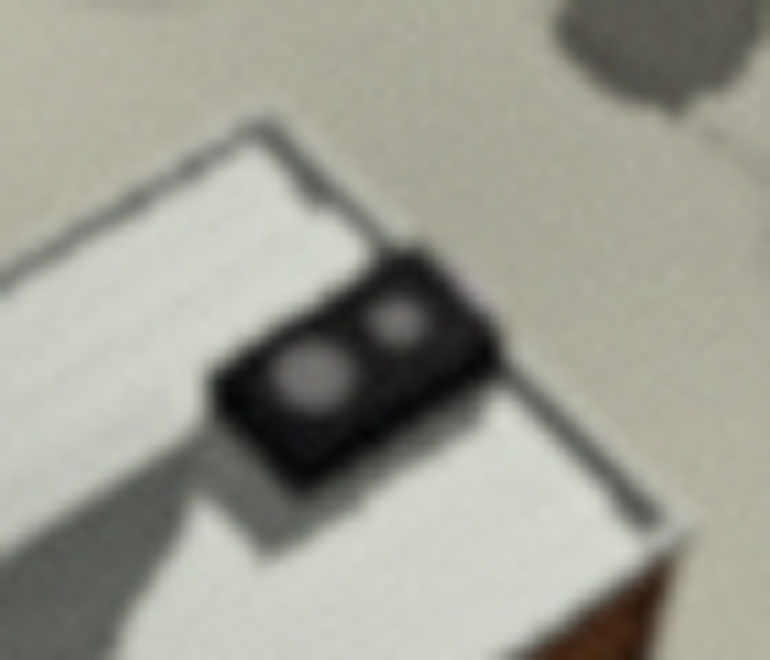

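View pics/t18.png

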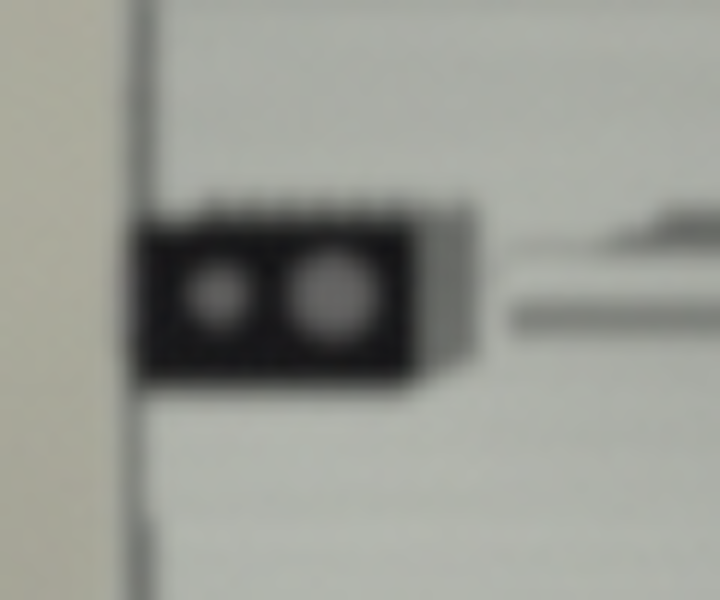

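Run:
```python
from h import *
s=load("s12.npy")
for g in(-41,0,41):
    P=[445.2+g*.436,34+g*.9,22.4]; print(g,((w2p(s,P)-[240,130]+.5)*6-.5).round(0))
S=lambda x,y:(240+(x+.5)/6-.5,130+(y+.5)/6-.5)
for p in((297,328),(295,303),(300,342)):print(p,[p2w(s,*S(*p),z).round(1)[:2].tolist() for z in(18,)])
z=((np.array([[254,290],[320,280],[340,372],[276,388]])))
print([p2w(s,*S(*p),18).round(0)[:2].tolist() for p in z])
s=load("s15.npy");S=lambda x,y:(220+(x+.5)/4.4-.5,130+(y+.5)/4.4-.5)
st=[452.9,-71,215.5-97];
for g in(-38.5,38.5):
    P=[st[0]+g*np.sin(2.81),st[1]-g*np.cos(2.81),st[2]];print(((w2p(s,P)-[220,130]+.5)*4.4-.5).round(0))
```

```text
-41 [225. 336.]
0 [306. 325.]
41 [387. 314.]
(297, 328) [[441.0, 30.9]]
(295, 303) [[426.7, 38.9]]
(300, 342) [[449.4, 27.2]]
[[407.0, 27.0], [421.0, 58.0], [477.0, 33.0], [467.0, 2.0]]
[102. 241.]
[226. 212.]
```

The fob lies in the tray. Comparing predicted and observed fingertip pixels shows image positions near here read about +5 mm in x, so I'm taking the key at about (435,-75.5).

```bash
python3 -c "
from h import *
plan([435,-75.5,130],2.80,smax=25)"
```

```text
4 rows from [453. -71. 215.] 2.811
[[[0.1,-0.07,0.53,0.03,0.09,0.03],[0.1,-0.07,0.53,0.0,0.0,0.03],[0.1,-0.07,0.53,0.0,0.0,0.03],[0.1,-0.07,0.53,0.0,0.0,0.03]]]
```

Request:
{"fn": "send_rows", "kwargs": {
  "deltas": [
    [[0.2, -0.1, 0.4, 0.03, 0.09, 0.1], [0.18, -0.09, 0.5, 0, 0, 0], [0.06, -0.04, 0.5, 0, 0, 0], [0, 0, 0.4, 0, 0, 0], [0, 0, 0.2, 0, 0, 0], [0, 0, 0, 0, 0, 0], [0, 0, 0, 0, 0, 0]]
  ]
}}

```text
clock: 44.7
eef_pos: [435.3, -72.6, 134.0]
eef_rot: [3.141, 0.003, 2.797]
wrist_force: [-0.0, -0.4, 0.0]
finger_gap: 66.1
```

```bash
python3 -c "
from h import *
s=camera('scene');save('s16.npy',s);crop(s,210,140,310,240,6,'pics/s19.png')
st=manip.read_state();P=st['eef_pos'];print(P,st['eef_rot'])
for z in (P[2]-97,6): print(((w2p(s,[P[0],P[1],z])-[210,140]+.5)*6-.5).round(0))
plan([435,-75.5,101],2.80,smax=50)"
```

```text
[435.32757657 -72.53663208 134.10497499] [3.14093253e+00 3.07896174e-03 2.79673787e+00]
[288. 334.]
[297. 372.]
1 rows from [435. -73. 134.] 2.797
[[[-0.01,-0.07,0.83,0.01,0.03,-0.03]]]
```

View pics/s19.png

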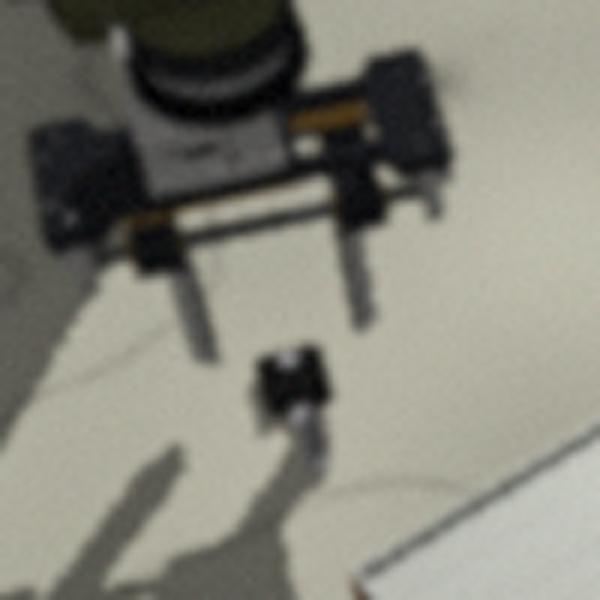

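Request:
{"fn": "send_rows", "kwargs": {
  "deltas": [
    [[-0.01, -0.06, 0.3, 0, 0.03, 0], [0, 0, 0.3, 0, 0, 0], [0, 0, 0.2, 0, 0, 0], [0, 0, 0, 0, 0, 0], [0, 0, 0, 0, 0, 0]]
  ]
}}

```text
clock: 45.25
eef_pos: [435.4, -75.3, 100.1]
eef_rot: [3.141, 0.001, 2.796]
wrist_force: [-0.3, 0.2, -0.4]
finger_gap: 65.4
```

Request:
{"fn": "send_rows", "kwargs": {
  "deltas": [
    [[0, 0, 0, 0, 0, 0], [0, 0, 0, 0, 0, 0], [0, 0, 0, 0, 0, 0], [0, 0, 0, 0, 0, 0], [0, 0, 0, 0, 0, 0], [0, 0, 0, 0, 0, 0]]
  ],
  "jaw": 0,
  "grip_force": 15
}}

```text
clock: 45.85
eef_pos: [435.8, -75.3, 101.0]
eef_rot: [3.141, 0.003, 2.797]
wrist_force: [-0.1, 0.5, -0.9]
finger_gap: 34.1
```

Request:
{"fn": "send_rows", "kwargs": {
  "deltas": [
    [[0, 0, -0.5, 0, 0, 0], [0, 0, -1, 0, 0, 0], [0, 0, -1, 0, 0, 0], [0, 0, -0.8, 0, 0, 0], [0, 0, 0, 0, 0, 0]]
  ]
}}

```text
clock: 46.35
eef_pos: [434.7, -75.1, 237.2]
eef_rot: [3.141, 0.0, 2.797]
wrist_force: [-0.4, -0.6, -0.7]
finger_gap: 34.0
```

```bash
python3 -c "
from h import *
s=camera('scene');t=camera('top');save('s17.npy',s);save('t17.npy',t);crop(s,210,100,370,300,4,'pics/s20.png')
plan([665,-70,225],1.6,smax=30);print(manip.read_state()['eef_rot'])"
```

```text
12 rows from [434. -75. 234.] 2.796
[[[-0.45,0.17,0.02,0.0,-0.05,1.0],[-0.43,0.22,0.02,0.0,0.0,1.0],[-0.41,0.26,0.02,0.0,0.0,1.0],[-0.38,0.3,0.02,0.0,0.0,1.0],[-0.35,0.33,0.02,0.0,0.0,1.0],[-0.31,0.37,0.02,0.0,0.0,1.0],[-0.27,0.4,0.02,0.0,0.0,1.0],[-0.23,0.42,0.02,0.0,0.0,1.0],[-0.19,0.44,0.02,0.0,0.0,1.0],[-0.15,0.46,0.02,0.0,0.0,1.0]]]
[[[-0.1,0.47,0.02,0.0,0.0,1.0],[-0.05,0.48,0.02,0.0,0.0,1.0]]]
[ 3.14144267 -0.00538049  2.79636684]
```

View pics/s20.png

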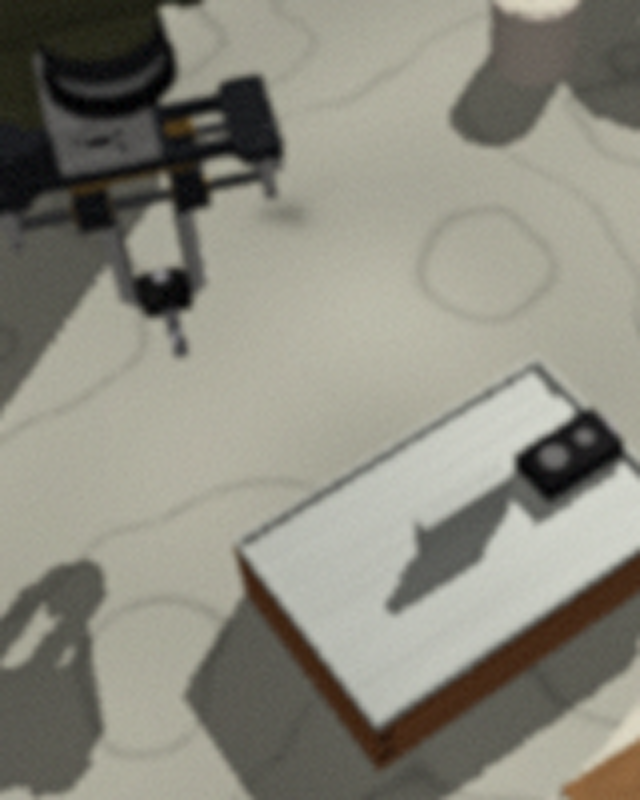

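```bash
python3 -c "
from h import *
plan([636,-75,230],2.8,smax=32)"
```

```text
7 rows from [434. -75. 234.] 2.796
[[[-0.68,0.24,0.01,0.0,-0.05,-0.01],[-0.68,0.24,0.01,0.0,0.0,-0.01],[-0.68,0.24,0.01,0.0,0.0,-0.01],[-0.68,0.24,0.01,0.0,0.0,-0.01],[-0.68,0.24,0.01,0.0,0.0,-0.01],[-0.68,0.24,0.01,0.0,0.0,-0.01],[-0.68,0.24,0.01,0.0,0.0,-0.01]]]
```

Request:
{"fn": "send_rows", "kwargs": {
  "deltas": [
    [[-0.68, 0.24, -0.03, 0, -0.05, 0], [-0.68, 0.24, -0.03, 0, 0, 0], [-0.68, 0.24, -0.03, 0, 0, 0], [-0.68, 0.24, -0.03, 0, 0, 0], [-0.68, 0.24, -0.03, 0, 0, 0], [-0.5, 0.17, 0, 0, 0, 0], [-0.2, 0.08, 0, 0, 0, 0], [0, 0, 0, 0, 0, 0], [0, 0, 0, 0, 0, 0]]
  ]
}}

```text
clock: 47.35
eef_pos: [609.4, -75.1, 220.8]
eef_rot: [-3.138, -0.024, 2.796]
wrist_force: [0.7, 0.7, -0.4]
finger_gap: 33.8
```

```bash
python3 -c "
from h import *
plan([636,-75,185],2.8,smax=60);print(manip.read_state()['eef_rot'])"
```

```text
1 rows from [609. -75. 221.] 2.796
[[[-0.65,0.23,0.88,-0.04,-0.24,-0.04]]]
[-3.13808847 -0.0239604   2.79579908]
```

Request:
{"fn": "send_rows", "kwargs": {
  "deltas": [
    [[-0.4, 0.14, 0, -0.04, -0.24, 0], [-0.22, 0.08, 0.1, 0, 0, 0], [0, 0, 0.4, 0, 0, 0], [0, 0, 0.4, 0, 0, 0], [0, 0, 0.2, 0, 0, 0], [0, 0, 0, 0, 0, 0], [0, 0, 0, 0, 0, 0]]
  ]
}}

```text
clock: 48.05
eef_pos: [633.2, -75.4, 173.5]
eef_rot: [-3.141, -0.003, 2.795]
wrist_force: [-0.7, 0.3, 0.1]
finger_gap: 34.3
```

```bash
python3 -c "
from h import *
s=camera('scene');save('s18.npy',s);crop(s,260,150,390,290,5,'pics/s21.png')
plan([636,-75,171],2.8,smax=60);print(manip.read_state()['eef_rot'])"
```

```text
1 rows from [633. -75. 174.] 2.795
[[[-0.06,0.03,0.06,0.0,-0.03,-0.05]]]
[-3.14136171 -0.00328364  2.79518206]
```

View pics/s21.png

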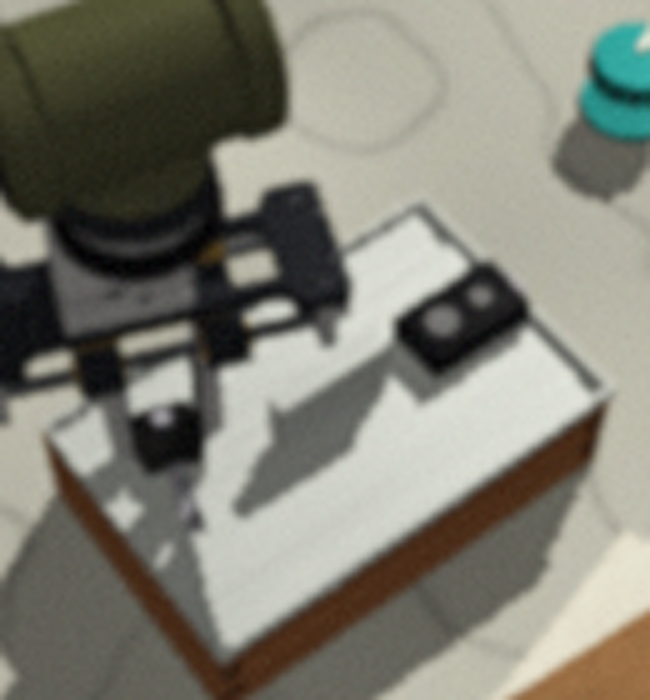

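The key is just above the tray sheet, inside the lips. I'll lower it a touch, release and rise.

Request:
{"fn": "send_rows", "kwargs": {
  "deltas": [
    [[0, 0, 0.05, 0, 0, 0], [0, 0, 0, 0, 0, 0]]
  ]
}}

```text
clock: 48.3
eef_pos: [633.4, -75.4, 172.5]
eef_rot: [3.142, -0.002, 2.795]
wrist_force: [0.6, 0.0, -0.5]
finger_gap: 34.2
```

Request:
{"fn": "send_rows", "kwargs": {
  "deltas": [
    [[0, 0, 0, 0, 0, 0], [0, 0, 0, 0, 0, 0], [0, 0, 0, 0, 0, 0], [0, 0, -0.3, 0, 0, 0], [0, 0, -0.8, 0, 0, 0], [0, 0, -1, 0, 0, 0], [0, 0, 0, 0, 0, 0]]
  ],
  "jaw": 0.55
}}

```text
clock: 49.0
eef_pos: [633.6, -75.5, 262.6]
eef_rot: [3.141, -0.001, 2.795]
wrist_force: [0.3, -1.0, 0.7]
finger_gap: 51.7
```

Request:
{"fn": "send_rows", "kwargs": {
  "deltas": [
    [[0.6, -0.5, 0, 0, 0, 0], [0.7, -0.6, 0, 0, 0, 0], [0.7, -0.6, 0, 0, 0, 0], [0.7, -0.6, 0, 0, 0, 0], [0.5, -0.5, 0, 0, 0, 0], [0.2, -0.2, 0, 0, 0, 0], [0, 0, 0, 0, 0, 0]]
  ]
}}

```text
clock: 49.7
eef_pos: [459.1, -143.6, 266.2]
eef_rot: [3.141, 0.006, 2.796]
wrist_force: [0.4, 0.2, -0.3]
finger_gap: 51.7
```

```bash
python3 -c "
from h import *
t=camera('top');s=camera('scene');save('t19.npy',t);save('s19.npy',s)
crop(s,250,170,400,300,5,'pics/s22.png');crop(t,260,130,390,230,6,'pics/t22.png');cv2.imwrite('pics/tf.png',t['frame'][:,:,::-1])"
```

```text
(no output)
```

The picture limit is reached, so I'll check numerically: edge profiles, dark blobs, and shifts against earlier frames.

Run:
```python
from h import *
L=lambda a:load(a+".npy")
t0,t11,t15,t19=L("t0"),L("t11"),L("t15"),L("t19");s0,s11,s15,s19=L("s0"),L("s11"),L("s15"),L("s19")
g=lambda c:cv2.cvtColor(c["frame"],cv2.COLOR_RGB2GRAY).astype(np.float32)
def shift(a,b,r):
    u0,v0,u1,v1=r;A,B=g(a)[v0:v1,u0:u1],g(b)[v0:v1,u0:u1]
    return np.round(cv2.phaseCorrelate(A,B,cv2.createHanningWindow(A.shape[::-1],cv2.CV_32F))[0],2),round(float(np.abs(A-B).mean()),1)
print("fob t15->t19",shift(t15,t19,(272,155,320,195)),"s",shift(s15,s19,(330,190,385,240)))
print("trayUL",shift(t15,t19,(272,140,300,160)),"UR",shift(t15,t19,(355,140,380,160)),"tray s right",shift(s15,s19,(365,215,392,250)), "s bottom",shift(s15,s19,(290,260,320,295)))
print("bar",shift(t15,t19,(308,160,345,185)))
for n,r in(("vase t",(190,140,235,190)),("case t",(395,130,470,180))): print(n,shift(t0,t19,r))
for n,r in(("vase s",(400,165,440,245)),("case s",(190,300,280,360))): print(n,shift(s0,s19,r))
# dark blobs in tray
for c,r,nm in((t19,(275,145,376,210),"t"),(s19,(262,180,395,300),"s")):
    u0,v0,u1,v1=r;m=(g(c)[v0:v1,u0:u1]<55).astype(np.uint8)
    n,l,st,ce=cv2.connectedComponentsWithStats(m)
    for i in range(1,n):
        if st[i,4]>25:
            u,v=ce[i]+[u0,v0];print(nm,"blob",st[i].tolist(),round(u,1),round(v,1),p2w(c,u,v,78).round(0)[:2])
print(manip.read_state()["clock"])
```

```text
fob t15->t19 (array([0.03, 0.04]), 0.4) s (array([-0.09,  0.13]), 3.1)
trayUL (array([0.02, 0.2 ]), 1.1) UR (array([0.61, 0.21]), 0.3) tray s right (array([ 0.16, -0.04]), 3.0) s bottom (array([0.02, 0.09]), 2.9)
bar (array([0.05, 0.46]), 1.1)
vase t (array([0.39, 0.08]), 2.3)
case t (array([0.51, 0.  ]), 1.9)
vase s (array([ 0.08, -0.19]), 0.8)
case s (array([-0.06,  0.03]), 1.8)
t blob [7, 24, 22, 13, 205] 291.9 174.7 [667.  94.]
t blob [73, 36, 12, 12, 89] 353.9 185.5 [639. -77.]
s blob [78, 23, 25, 22, 259] 352.1 214.1 [668.  88.]
s blob [25, 52, 13, 14, 113] 292.9 238.8 [639. -80.]
s blob [9, 53, 109, 58, 809] 326.8 263.5 [745. -51.]
49.8
```

Run:
```python
from h import *
from scipy.optimize import minimize
k=6
def mask(cam,r):
    u0,v0,u1,v1=r
    f=cv2.resize(np.ascontiguousarray(cam["frame"][v0:v1,u0:u1]),None,fx=k,fy=k,interpolation=cv2.INTER_CUBIC).astype(float)
    m=((f[:,:,0]-f[:,:,2])/(f.max(2)+1)>0.30).astype(np.uint8)
    n,l,st,_=cv2.connectedComponentsWithStats(m);return (l==1+np.argmax(st[1:,4])).astype(np.uint8)
def hull(cam,p,zs,r,sh):
    c,sn=np.cos(p[2]),np.sin(p[2])
    q=np.array([(w2p(cam,[p[0]+c*i-sn*j,p[1]+sn*i+c*j,z])-r[:2]+.5)*k-.5 for i in(-125,125) for j in(-80,80) for z in zs])
    a=np.zeros(sh,np.uint8);cv2.fillConvexPoly(a,cv2.convexHull(np.round(q*16).astype(np.int32)),1,0,4);return a
for fn,r,pb in(("s19",(262,182,390,297),(663.98,1.82,1.582)),("s15",(262,182,390,297),(663.98,1.82,1.582)),("t15",(270,140,380,215),(668.1,3.01,1.584)),("t19",(270,140,380,215),(668.1,3.01,1.584))):
    cam=load(fn+".npy");m=mask(cam,r);H=hull(cam,pb,(0,64),r,m.shape)
    def cost(p): return ((H&(1-hull(cam,p,(64,74),r,m.shape)))!=m).sum()/m.sum()
    o=min((minimize(cost,[pb[0]+d,pb[1]+e,1.585],method="Nelder-Mead",options=dict(initial_simplex=[[pb[0]+d,pb[1]+e,1.585],[pb[0]+d+4,pb[1]+e,1.585],[pb[0]+d,pb[1]+e+4,1.585],[pb[0]+d,pb[1]+e,1.61]])) for d in(-3,3) for e in(-3,3)),key=lambda o:o.fun)
    print(fn,"tray-box",(o.x-pb).round(3),round(o.fun,3),"cost at flush",round(cost(pb),3),m.sum())
```

```text
s19 tray-box [ 2.525 -0.522  0.004] 0.054 cost at flush 0.142 35401
s15 tray-box [ 2.419e+00 -5.810e-01  2.000e-03] 0.055 cost at flush 0.144 35332
t15 tray-box [-1.205  0.322  0.008] 0.171 cost at flush 0.288 8329
t19 tray-box [-1.199  0.605  0.008] 0.166 cost at flush 0.285 8345
```

The measured tray offset against the box is at most 2.5 mm and 0.008 rad, within tolerance. Handing in.

```bash
python3 -c "
from cell import manip,job
print(job.sign_off(), manip.read_state()['clock'])"
```

```text
the job is handed in; nothing more can be done
the job is handed in; nothing more can be done
```

I put the three jars upright in the box with their caps tight, laid the tray on top as the cover, and left the fob and key in it. I handed the job in about 50 s into the run; sign-off gives no verdict.

- **Jars:** Two caps were loose, at about 0.95 and 0.83 rad. I turned all three clockwise to the stop. Pictures taken before the tray went on showed all three upright with each pointer over its lug. I saw no fourth jar; the turquoise and blue look-alikes were left alone.
- **Tray:** The scene camera puts it about 2.5 mm and 0.5 mm off the box's centre. The top camera says about 1.2 mm and 0.6 mm, with the opposite sign in x. Squareness is within 0.008 rad. All of that is inside the 6 mm and 0.05 rad limits.
- **Fob and key:** The fob's centre is about 90 mm along the tray and the key's head about 78 mm the other way, against a limit of 120 mm. The fob lies close to the tray's end lip because I gripped it about 10 mm off-centre. It appeared to lie flat.
- **Vase and glasses case:** Image comparison with the start showed shifts of about half a pixel or less, so I take both as undisturbed.

Three checks were weaker than I wanted:
- The picture limit ran out just before the last look, so the final state was checked only by image code.
- The two cameras disagreed by up to about 4 mm in x on where the box stands.
- Some estimates read about 5 mm too far in x, which I corrected from the fingertips for the key.

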